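Unpack the nested baking set

ROBOT

A 6-joint arm with a two-finger parallel gripper is mounted at the origin on the work surface. World frame = base frame: x ahead of the robot, y to its left, z up, the work surface at z = 0. Lengths are in m, angles in degrees, forces in N, time in s.
With the tool pointing down it reaches from about 0.4 to 0.825 m from the base axis. Payload 7 kg.
Tool frame: the origin (TCP) lies at the very end of the fingers, on their centre line; the grasp point (between the pads) lies 19 mm behind it (r.hold_point_z is the distance from the TCP to the grasp point, in m); z points along the fingers, y is the direction in which the jaws open and shut (so a half turn about z gives the same grasp; the last joint's range is limited). The gripper opens to 88 mm and grips with 3 to 60 N. Pads are 19 mm wide; open, the fingers measure 130 mm over their backs; the gripper's body (78 mm by 193 mm) begins 47 mm behind the grasp point.
Start: joints at [91.106, 20.546, 0.682, 0, -70.136, -16.507], TCP at [0.179, 0.651, 0.227] pointing down, gripper open.
Joint ranges: [-176.03, 176.03], [-82.01, 121.73], [-58.28, 71.71], [-173.87, 95.51], [-174.79, -0.11], [-173.66, 173.66]. Speed limits (degrees/s): [136.94, 136.94, 172.46, 180, 180, 180].

INTERFACE

Orientations are given as [roll, pitch, yaw] about the fixed x, y, z axes, in that order (R = Rz(yaw) Ry(pitch) Rx(roll)).
In Python, from plant import r gives the robot as it stands. The module is installed in compiled form; this text tells all that it offers.
- The arm moves only by the shell command python3 -m inch 'ROWS' [FORCE]. ROWS is text: rows parted by semicolons, each of 7 numbers parted by spaces: the shift along the tool's x, y, z in m, then the turn, a rotation vector about the tool's x, y, z in rad, then the opening, from 0 (shut) to 1 (fully open). In form: tx ty tz ax ay az jaw; .... A call has 1 to 20 rows; each row shifts and turns the commanded pose from where the row before left it, along the tool's axes as they then stand; what a row does not reach is not made up. A row lasts 1/12 s, in which the tool goes at most 41.7 mm and 7.16 degrees, less where a joint would pass 70% of its speed; a pose out of reach is approached as far as the arm can. A call with a gripper value outside its range is refused whole. The fingers move at their own pace and stop on an object; FORCE is the grip in N (left out, the last holds). Time passes only in rows, so rows that do not move let the fingers close. It gives the time, the measured TCP pose, the force and the opening at its end, in the units of the state.
- r.get_state(): the state, without advancing time (a new reading comes with each control period).
- r.capture(name): name is "side" or "top" or "wrist"; returns the picture (420x560x3 uint8, red, green, blue); there is no depth.
- r.camera_params(name): a dict with "vfov" (degrees; the focal length in pixels is half the picture's height over the tangent of half this angle, whatever the lens; pixels are square), "cx", "cy" (the principal point, pixels), "R" (3x3) and "t" (3): a world point X has camera coordinates R X + t. Camera axes: x right, y down, z forward; pixel columns grow to the right and rows downward; lengths in m; the calibration is good to about 2 mm. The wrist camera is an equidistant fisheye: a pixel r from the principal point sees the ray r / f radians off the axis. A picture is of the moment at which its call begins: read the wrist's pose just before it. camera_params takes no time and is no camera call; for the wrist camera it gives the pose at the moment of the call.
- r.close_job(): hands the job in, once; it reports no verdict.
Trained networks look in the newest picture that a camera, given by its name, has taken for a name from the list of things; names that differ only in an ending like _2 or _b are one class to them, and where a whole thing is asked for, a point or a joint stands for the part that bears it (a point fixed in the world has none). Each returns a list of dicts, best first, with "p" (0 to 1); they miss things now and then, are a little off and sometimes report something else, mostly with a low value. They report only what shows in the picture. A call takes as long as a camera call. They do not tell look-alikes from the thing itself.
- r.recognise(target, camera): "xy" ([column, row] in pixels, amid what is visible of it).
The state is a dict: "time_s": time; "joints": joint angles; "qd": joint speeds; "joint_torque": joint torques, N m; "tcp_pos": TCP position; "eef_rot": TCP orientation; "contact_force": force on the tool from outside, world axes, zero at the start; "moment": the same for the moment, N m; "gripper_width": finger opening in m.
Only numpy, scipy, OpenCV 4.12 (cv2) and the standard library are available. Lean on these libraries where they do the work, as an engineer would, in place of code of your own. Each camera call takes 0.05 s, during which the arm holds its last target.

TASK

Take the nested baking set apart from the top down and lower each piece all the way down, never dropping it, to stand upright in the middle of its own place: the wooden tamper in the recess of its round wooden stand, the white bowl on the round plate of the kitchen scale, the yellow case flat and square in the wooden tray, and last the springform pan on the round cork trivet. Leave the pastry cutter and the little glass jar where they are.

Things in the scene. Friction and masses are not known exactly. Their poses are not given: they have to be found in the camera images.
- tamper: Wooden tart tamper, on top of the stack, standing upright inside the bowl. 95 mm tall, 70 g: foot disc diameter 38 mm and 18 mm high, thin neck diameter 18 mm up to 50 mm, then a straight cylindrical handle diameter 26 mm from 50 to 95 mm above its underside. Origin: centre of its underside; z up along its axis.
- bowl: Small white ceramic mixing bowl, third from the bottom: it stands on the middle of the case's top and holds the tamper. Round, 44 mm high, 130 g: foot diameter 52 mm, outside diameter 64 mm with upright walls from 14 mm to the rim, wall 4 mm, inner floor 5 mm above its underside. Origin: centre of its underside; z up.
- case: Yellow plastic case for piping tips with a grey press-button catch at one short end, lying flat inside the pan with the bowl on it. 104 mm long (its x), 60 mm wide (its y), 36 mm high, 140 g; it stays shut. Catch end: -x. Origin: centre of its underside; z up.
- pan: Small round springform pan, bottom of the stack, open side up, the case inside. 50 mm high, 220 g, floor 4 mm thick, inside diameter 128 mm, lower wall 4 mm thick. The top 18 mm is a stiff collar 8 mm thick, outside diameter 144 mm: it can be pinched there, one finger inside, one outside. A small clip on the lower wall at -x is only for looks. Origin: centre of its underside; z up.
- stand: Low round dark wooden stand, diameter 80 mm, 14 mm high, fixed, with a round recess of diameter 56 mm in its top, whose floor is 6 mm above the counter: the tamper's place. Origin: centre of its underside; z up.
- scale: Flat white kitchen scale, 147 by 126 mm, fixed, with a round steel plate of diameter 110 mm whose top is 20 mm above the counter: the bowl's place. Origin: on the counter right below the centre of the plate; the white body reaches from 85 mm at -x (dark display strip) to 62 mm at +x, and 63 mm to either side in y.
- tray: Shallow rectangular wooden tray with a light floor and a darker rim, fixed: the case's place. Outside 142 mm (its x) by 98 mm (its y), rim 10 mm high and 6 mm thick; inside 130 by 86 mm, floor 5 mm above the counter. The case's long side goes along the tray's long side, either way round. Origin: centre of its underside; z up.
- trivet: Flat round cork trivet, diameter 152 mm, 8 mm thick, fixed: the pan's place. Origin: centre of its underside; z up.
- cutter: Bystander: loose plain round steel pastry cutter (a ring), diameter 48 mm, 28 mm high. To be left alone. Origin: centre of its underside.
- jar: Bystander: small loose glass jar with a steel cap, diameter 34 mm, 45 mm high. To be left alone. Origin: centre of its underside.
There are look-alikes about, which are no part of the job. Several things have the shape of the tamper; the one meant has the colours described above. Several things have the shape of the case; the one meant has the colours described above.

How it is judged:
By the outcome, as a careful person would: the job done as asked, in the order asked, and still so for the second after the job is handed in, with the robot touching nothing.
It also fails if it takes over 125 s, if anything falls off the work surface, if the arm or the gripper's body presses on something with over 40 N, if the wrist force passes 120 N, or if a joint passes its speed limit or range.

## Working session

There is one attempt and no reset: what is moved stays moved. The work goes in short steps, Python scripts to look and compute and a shell command to move; the robot and the scene stay as the last step left them, time stands still between calls to the robot, and variables do not carry over. Pictures are saved under pics/ and viewed, and the job is handed in when it is done.

```bash
mkdir -p pics; ls; python3 - <<'E'
from plant import r
import cv2
print(r.get_state(), r.hold_point_z)
for n in ["side","top","wrist"]:
    print(n,r.camera_params(n))
    im=r.capture(n); cv2.imwrite(f"pics/{n}0.png",im[:,:,::-1])
E
```

```text
pics
{'time_s': 0.0, 'joints': array([ 9.11073000e+01,  2.05911580e+01,  6.33416101e-01, -1.97108262e-02,
       -7.01353243e+01, -1.65070621e+01]), 'qd': array([-0.01137536,  0.02623441,  0.02850276,  0.06342367,  0.08640556,
        0.04174707]), 'joint_torque': array([-1.44678230e-03, -5.82709587e+01,  2.93058479e+01,  6.99771255e+00,
        6.98751857e-03, -1.54856684e-04]), 'tcp_pos': array([0.17914446, 0.65028616, 0.22562438]), 'eef_rot': array([ 1.79905504e+02, -8.68002900e-03, -1.54064678e+01]), 'contact_force': array([ 0.53551363,  0.46438096, -0.01931435]), 'moment': array([ 0.04660244,  0.02593878, -0.01603146]), 'gripper_width': 0.08745058987269881} 0.0188
side {'vfov': 48.258660370838285, 'cx': 273.57699634480787, 'cy': 216.99431090480618, 'R': array([[-0.97758441, -0.21023112, -0.01147195],
       [-0.1587144 ,  0.77164001, -0.61593947],
       [ 0.13834186, -0.60031206, -0.78770995]]), 't': array([0.49263075, 0.07725988, 1.1975062 ])}
top {'vfov': 57.37177370912387, 'cx': 283.15222712891756, 'cy': 215.66668020948742, 'R': array([[ 0.02265943, -0.99973624,  0.00374253],
       [-0.99373003, -0.02293294, -0.10942901],
       [ 0.10948598, -0.00123947, -0.99398757]]), 't': array([0.0083753 , 0.51229792, 1.15481456])}
wrist {'vfov': 65.70646984690485, 'cx': 279.37305646800075, 'cy': 210.408975415381, 'R': array([[-0.26626261, -0.96389789,  0.00225312],
       [-0.91834615,  0.25438833,  0.30319455],
       [-0.29282175,  0.07866023, -0.95292601]]), 't': array([ 0.67365953, -0.03889615,  0.39162583])}
```

View pics/side0.png

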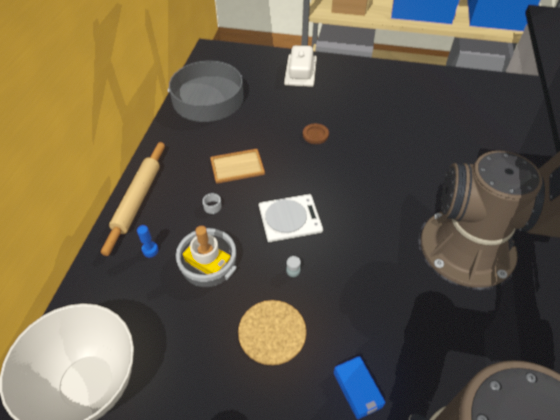

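View pics/top0.png

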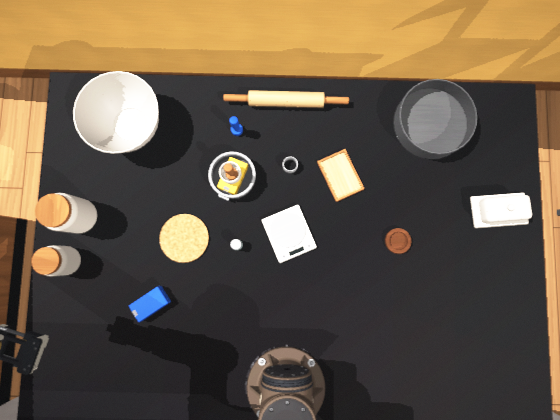

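View pics/wrist0.png

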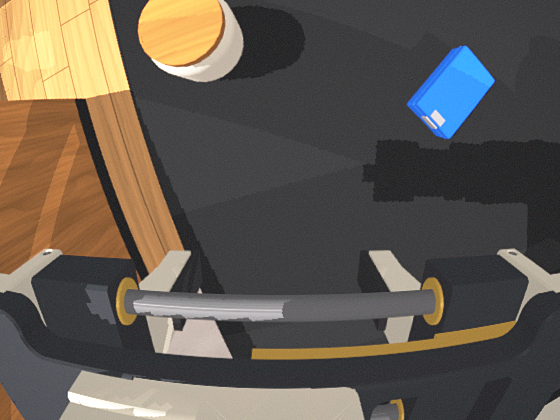

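The side view shows the stack at about (205,255), the jar at (293,266), the scale at (290,217), the tray at (237,165), the stand at (316,133), the trivet at (272,331) and the cutter at (212,204). The top view shows the same layout, with the stack at (232,175). The blue tamper and blue case are the look-alikes. Next I'll measure positions.

```bash
cat > h.py <<'E'
import numpy as np, cv2
from plant import r
def P(n,p=None):
    p=p or r.camera_params(n); p=dict(p); p['n']=n; p['f']=210/np.tan(np.radians(p['vfov']/2)); return p
def ray(p,uv):
    d=(np.array(uv,float)-[p['cx'],p['cy']])/p['f']
    if p['n']=='wrist':
        a=np.hypot(*d); v=np.array([*(d/max(a,1e-9)*np.sin(a)),np.cos(a)])
    else: v=np.array([*d,1.])
    R=np.array(p['R']); return -R.T@np.array(p['t']), R.T@v
def atz(p,uv,z):
    c,v=ray(p,uv); return c+v*(z-c[2])/v[2]
def proj(p,X):
    X=np.atleast_2d(X)@np.array(p['R']).T+np.array(p['t'])
    if p['n']=='wrist':
        h=np.hypot(X[:,0],X[:,1]); a=np.arctan2(h,X[:,2]); d=X[:,:2]/np.maximum(h,1e-9)[:,None]*a[:,None]
    else: d=X[:,:2]/X[:,2:]
    return d*p['f']+[p['cx'],p['cy']]
def circ(c,rad,z,n=72):
    t=np.linspace(0,2*np.pi,n); return np.c_[c[0]+rad*np.cos(t),c[1]+rad*np.sin(t),0*t+z]
def rect(c,yaw,x0,x1,y0,y1,z):
    a=np.radians(yaw);q=np.array([[x0,y0],[x1,y0],[x1,y1],[x0,y1],[x0,y0]])
    q=q@np.array([[np.cos(a),np.sin(a)],[-np.sin(a),np.cos(a)]])+c[:2]
    return np.c_[q,np.full(5,z)]
def draw(im,p,curves,box,s,fn):
    u0,v0,u1,v1=box
    o=cv2.resize(im[v0:v1,u0:u1,::-1],None,fx=s,fy=s,interpolation=cv2.INTER_CUBIC)
    for X,c in curves:
        q=((proj(p,X)-[u0,v0]+.5)*s-.5)
        cv2.polylines(o,[np.round(q*16).astype(int)],False,c,1,cv2.LINE_AA,4)
    cv2.imwrite(fn,o)
E
python3 - <<'E'
from h import *
im=cv2.imread('pics/top0.png')[:,:,::-1];p=P('top')
ps=P('side')
for n,a,z,b in [('stack pan',(232,175),.05,(205,255)),('stand',(398,240),.014,(316,133)),('scale',(289,234),.02,(290,217)),('tray',(341,175),.008,(237,165)),('trivet',(184,238),.008,(272,331)),('cutter',(290,164),.028,(212,204)),('jar',(236,244),.045,(293,266))]:
    print(n,atz(p,a,z).round(3),atz(ps,b,z).round(3))
E
python3 - <<'E'
from h import *
im=cv2.imread('pics/top0.png')[:,:,::-1];p=P('top')
draw(im,p,[],(150,130,420,280),2.9,'pics/tz.png')
im=cv2.imread('pics/side0.png')[:,:,::-1]
draw(im,P('side'),[],(150,110,350,370),2.3,'pics/sz.png')
E
```

```text
stack pan [0.631 0.179 0.05 ] [0.632 0.189 0.05 ]
stand [ 0.446 -0.338  0.014] [ 0.442 -0.334  0.014]
scale [0.456 0.001 0.02 ] [0.457 0.01  0.02 ]
tray [ 0.648 -0.161  0.008] [ 0.648 -0.158  0.008]
trivet [0.437 0.327 0.008] [0.437 0.328 0.008]
cutter [0.675 0.002 0.028] [0.67  0.015 0.028]
jar [0.421 0.16  0.045] [0.419 0.173 0.045]
```

View pics/tz.png

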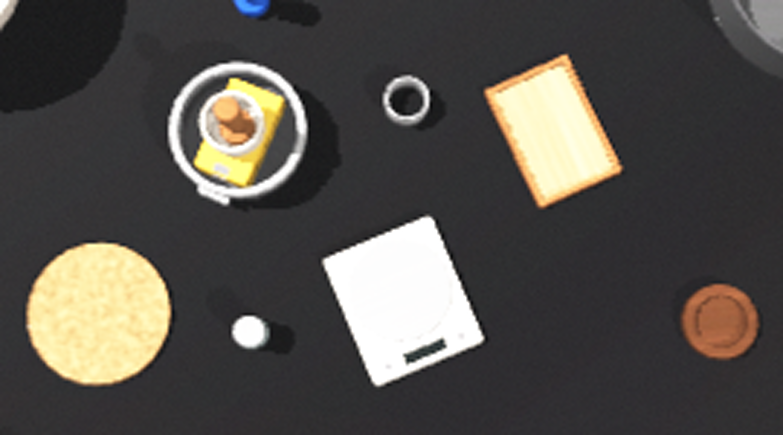

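View pics/sz.png

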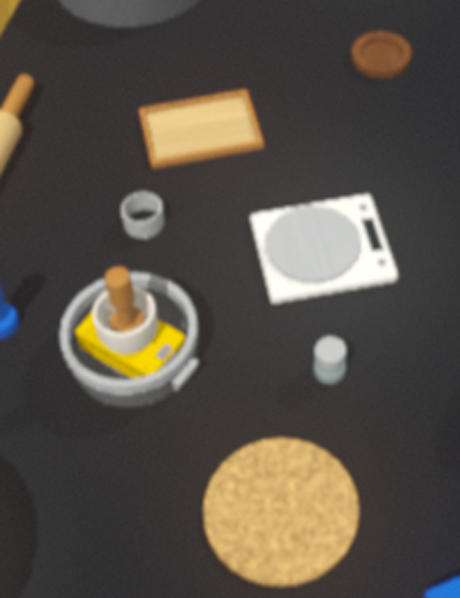

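The crops show the stack clearly: the catch end of the case points toward the robot, and the bowl and tamper sit inside. I'll fit the known outlines to image gradients in both cameras.

```bash
cat > fit.py <<'E'
from h import *
from scipy.optimize import minimize
def grad(im,s=1.0):
    g=0
    for c in range(3):
        b=cv2.GaussianBlur(im[:,:,c].astype(np.float32),(0,0),s)
        g=np.maximum(g,np.hypot(cv2.Sobel(b,cv2.CV_32F,1,0),cv2.Sobel(b,cv2.CV_32F,0,1)))
    return np.sqrt(g)
def dens(X,n=200):
    X=np.asarray(X); d=np.r_[0,np.cumsum(np.linalg.norm(np.diff(X,axis=0),axis=1))]
    t=np.linspace(0,d[-1],n); return np.c_[[np.interp(t,d,X[:,i]) for i in range(3)]].T
def fit(views,curvefn,x0,step,rng=2):
    G=[(p,grad(im)) for im,p in views]
    def cost(x):
        s=0
        for p,g in G:
            for X in curvefn(x):
                q=proj(p,dens(X)).astype(np.float32)
                s-=cv2.remap(g,q[None,:,0],q[None,:,1],cv2.INTER_LINEAR).mean()
        return s
    best=None; rs=np.random.RandomState(0); step=np.array(step,float)
    for k in range(12):
        xi=np.array(x0)+(step*rs.uniform(-1,1,len(x0)) if k else 0)
        sim=np.vstack([xi]+[xi+step*e for e in np.eye(len(x0))])
        m=minimize(cost,xi,method='Nelder-Mead',options=dict(initial_simplex=sim,xatol=1e-5,fatol=1e-5))
        if best is None or m.fun<best.fun: best=m
    return best.x,best.fun
C={'pan':lambda x:[circ(x,.072,.05),circ(x,.064,.05)],
'bowl':lambda x:[circ(x,.032,.084),circ(x,.028,.084)],
'stand':lambda x:[circ(x,.040,.014),circ(x,.028,.014)],
'trivet':lambda x:[circ(x,.076,.008)],
'cutter':lambda x:[circ(x,.024,.028)],
'jar':lambda x:[circ(x,.017,.045)],
'scale':lambda x:[rect(x,x[2],-.085,.062,-.063,.063,.016)],
'tray':lambda x:[rect(x,x[2],-.071,.071,-.049,.049,.010),rect(x,x[2],-.065,.065,-.043,.043,.010)],
'case':lambda x:[rect(x,x[2],-.052,.052,-.03,.03,.04)],
'tamper':lambda x:[circ(x,.013,.14)]}
X0={'pan':(.631,.183),'bowl':(.631,.183),'tamper':(.631,.183),'stand':(.445,-.336),'trivet':(.437,.327),'cutter':(.673,.005),'jar':(.42,.165),'scale':(.46,.003,25),'tray':(.648,-.16,22),'case':(.631,.183,-25)}
E
python3 - <<'E'
from fit import *
T=(cv2.imread('pics/top0.png')[:,:,::-1],P('top'));S=(cv2.imread('pics/side0.png')[:,:,::-1],P('side'))
ct=[];cs=[]
for n in C:
    st=[.006,.006,6][:len(X0[n])]
    o=[fit(v,C[n],X0[n],st) for v in ([T],[S],[T,S])]
    print(n,*[(x.round(4).tolist(),round(f,1)) for x,f in o])
    ct+=[(X,(0,0,255)) for X in C[n](o[2][0])]
draw(T[0],T[1],ct,(150,130,420,280),2.9,'pics/tf.png')
draw(S[0],S[1],ct,(150,110,350,370),2.3,'pics/sf.png')
E
```

```text
pan ([0.6337, 0.1811], np.float64(-38.8)) ([0.6339, 0.1804], np.float64(-28.0)) ([0.6338, 0.181], np.float64(-66.7))
bowl ([0.6344, 0.1888], np.float64(-32.9)) ([0.6235, 0.2036], np.float64(-29.3)) ([0.6404, 0.1829], np.float64(-57.5))
stand ([0.445, -0.3377], np.float64(-24.3)) ([0.4445, -0.3397], np.float64(-16.6)) ([0.4448, -0.3377], np.float64(-40.9))
trivet ([0.4385, 0.3285], np.float64(-22.3)) ([0.4378, 0.3277], np.float64(-17.6)) ([0.438, 0.3282], np.float64(-39.9))
cutter ([0.6816, 0.0036], np.float64(-16.3)) ([0.6781, -0.0025], np.float64(-13.9)) ([0.6783, -0.0018], np.float64(-29.9))
jar ([0.4212, 0.1615], np.float64(-22.0)) ([0.421, 0.1611], np.float64(-15.7)) ([0.421, 0.1614], np.float64(-37.6))
scale ([0.4699, 0.007, 24.1544], np.float64(-22.6)) ([0.469, 0.0094, 24.0478], np.float64(-18.0)) ([0.4697, 0.0076, 24.1519], np.float64(-40.3))
tray ([0.6483, -0.1579, 26.259], np.float64(-37.7)) ([0.6493, -0.1604, 25.7243], np.float64(-28.5)) ([0.6482, -0.158, 26.2214], np.float64(-66.2))
case ([0.6328, 0.1807, -21.7208], np.float64(-17.2)) ([0.6297, 0.1773, -30.99], np.float64(-14.6)) ([0.6321, 0.1799, -22.2492], np.float64(-31.5))
tamper ([0.6386, 0.1845], np.float64(-15.3)) ([0.6339, 0.1796], np.float64(-14.7)) ([0.6341, 0.1803], np.float64(-28.4))
```

View pics/tf.png

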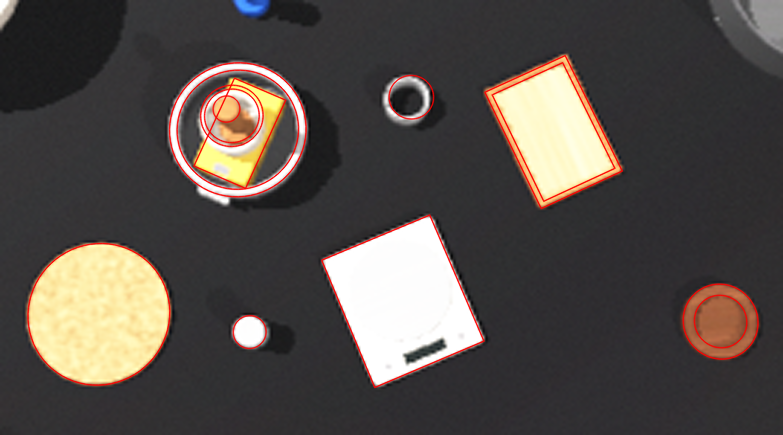

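View pics/sf.png

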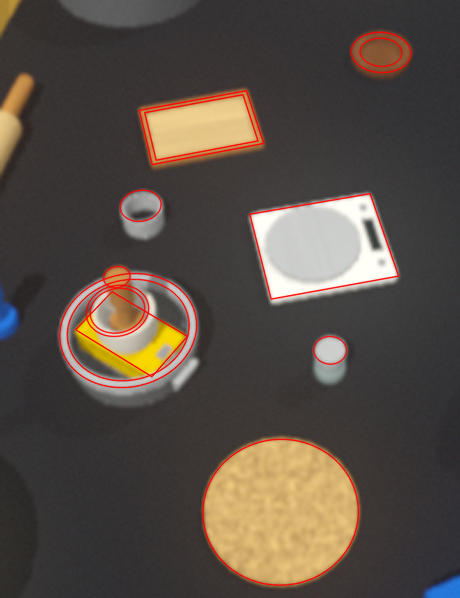

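The overlays match the trivet, tray, scale, pan, jar, stand and case outlines well. The bowl fit is unreliable, so I'll redo it once the tamper is out. First move: turn to yaw 0 so the tool axes line up with the world (x, -y, -z), then travel toward the stack.

```bash
python3 -m inch '0 0 0 0 0 -0.09 1; 0 0 0 0 0 -0.09 1; 0 0 0 0 0 -0.09 1; 0 0 0 0 0 0 1'; python3 -m inch '0.012 0.013 0 0 0 0 1; 0.018 0.018 0 0 0 0 1; 0.024 0.025 0 0 0 0 1; 0.024 0.025 0 0 0 0 1; 0.024 0.025 0 0 0 0 1; 0.024 0.025 0 0 0 0 1; 0.024 0.025 0 0 0 0 1; 0.024 0.025 0 0 0 0 1; 0.024 0.025 0 0 0 0 1; 0.024 0.025 0 0 0 0 1; 0.024 0.025 0 0 0 0 1; 0.024 0.025 0 0 0 0 1; 0.024 0.025 0 0 0 0 1; 0.024 0.025 0 0 0 0 1; 0.024 0.025 0 0 0 0 1; 0.015 0.018 0 0 0 0 1; 0 0 0 0 0 0 1'
python3 - <<'E'
from h import *
s=r.get_state();print(s['time_s'],s['tcp_pos'],s['eef_rot'],s['joints'].round(1))
im=r.capture('wrist');cv2.imwrite('pics/w1.png',im[:,:,::-1]);np.save('w1.npy',r.camera_params('wrist'),allow_pickle=True)
E
```

```text
time_s: 0.48
tcp_pos: [0.1792, 0.6506, 0.2262]
eef_rot: [180.0, 0.0, 0.3]
contact_force: [-0.1, -0.4, 0.8]
gripper_width: 0.0879
time_s: 1.9
tcp_pos: [0.5387, 0.2734, 0.2262]
eef_rot: [179.9, 0.0, -0.3]
contact_force: [-0.5, 0.4, 0.3]
gripper_width: 0.0879
1.9 [0.53874356 0.27338188 0.22624827] [ 1.79941784e+02  1.74416080e-02 -3.29862092e-01] [ 45.4  14.   -8.7   0.  -67.4  44.2]
```

View pics/w1.png

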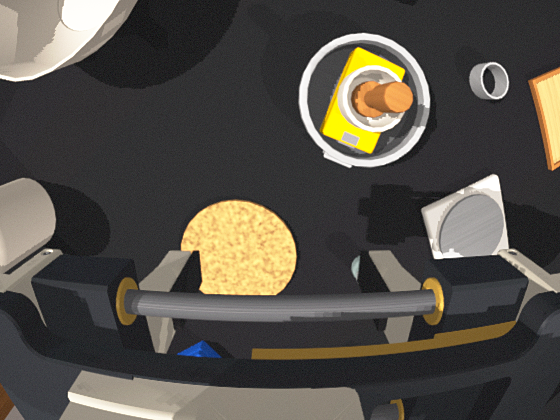

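The wrist view shows the stack at about (365,98), with the tamper top at (398,97). I'll fit the stack items in it.

```bash
python3 - <<'E'
from fit import *
W=(cv2.imread('pics/w1.png')[:,:,::-1],P('wrist',np.load('w1.npy',allow_pickle=True).item()))
X0['pan']=X0['bowl']=(.6335,.1805);X0['tamper']=(.634,.1803);X0['case']=(.632,.180,-22);X0['trivet']=(.438,.328);X0['scale']=(.47,.0075,24)
C['tamper']=lambda x:[circ(x,.013,.14)]
C['foot']=lambda x:[circ(x,.019,.063)];X0['foot']=(.634,.1803)
C['plate']=lambda x:[circ(x,.055,.02)];X0['plate']=(.47,.0075)
ct=[]
for n in ['pan','bowl','tamper','foot','case','trivet','cutter','plate']:
    o=fit([W],C[n],X0[n],[.005,.005,5][:len(X0[n])]);print(n,o[0].round(4),round(o[1],1))
    ct+=[(X,(255,0,255)) for X in C[n](o[0])]
draw(*W,ct,(180,20,550,290),2.1,'pics/w1f.png')
E
```

```text
pan [0.6331 0.1824] -37.8
bowl [0.6335 0.1843] -31.4
tamper [0.6335 0.1828] -15.6
foot [0.6329 0.1843] -14.1
case [  0.6326   0.1832 -21.1499] -16.6
trivet [0.4379 0.3292] -16.8
cutter [0.6756 0.0044] -18.1
plate [0.4865 0.01  ] -11.6
```

View pics/w1f.png

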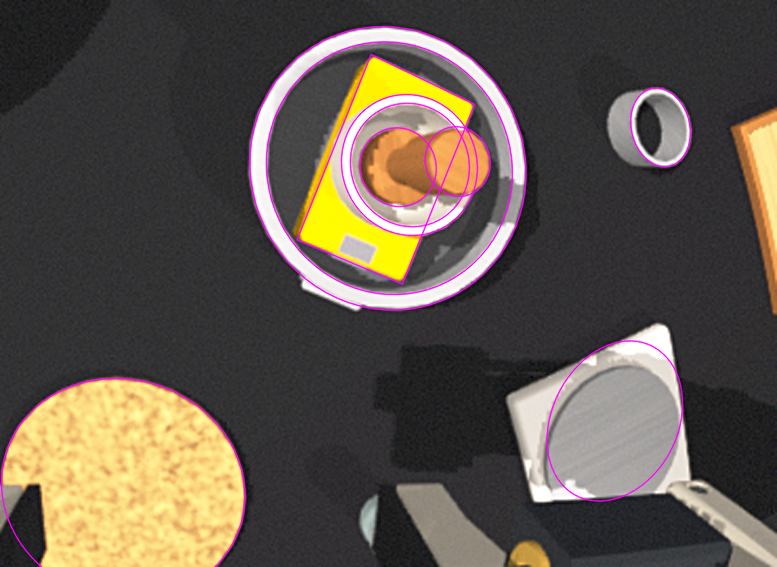

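All fits agree within about 2 mm: the stack is at (0.633, 0.182) and the case yaw is about -21.5°. Next I go over the tamper, descend to TCP z≈0.100 and grip the handle.

```bash
python3 -m inch '0.02 0.0195 0 0 0 0 1; 0.025 0.024 0 0 0 0 1; 0.025 0.024 0 0 0 0 1; 0.017 0.016 0 0 0 0 1; 0.008 0.008 0 0 0 0 1; 0 0 0.01 0 0 0 1; 0 0 0.02 0 0 0 1; 0 0 0.025 0 0 0 1; 0 0 0.025 0 0 0 1; 0 0 0.025 0 0 0 1; 0 0 0.015 0 0 0 1; 0 0 0.006 0 0 0 1; 0 0 0 0 0 0 1; 0 0 0 0 0 0 1'; python3 - <<'E'
from h import *
for n in ['side','wrist']:
    im=r.capture(n);cv2.imwrite(f'pics/{n}2.png',im[:,:,::-1])
a=cv2.imread('pics/side2.png')[170:310,130:320];b=cv2.imread('pics/wrist2.png')
cv2.imwrite('pics/c2.png',np.hstack([cv2.resize(a,(380,280)),cv2.resize(b,(374,280))]))
E
```

```text
time_s: 3.12
tcp_pos: [0.6317, 0.1866, 0.1011]
eef_rot: [-180.0, -0.0, 0.1]
contact_force: [0.9, -0.6, 1.1]
gripper_width: 0.0877
```

View pics/c2.png

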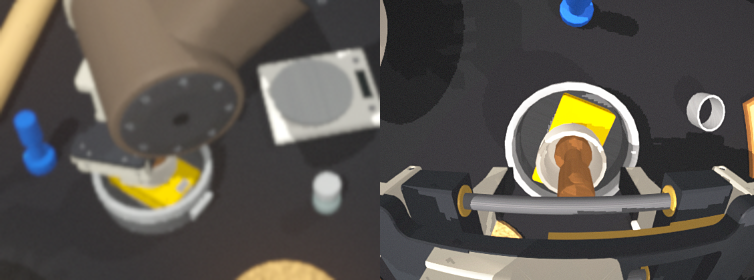

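The tamper handle is between the fingers, and the commanded shift came up about 4 mm short in y. I'll correct that and then close.

```bash
python3 -m inch '0.002 0.0045 0.001 0 0 0 1; 0 0 0 0 0 0 0.6; 0 0 0 0 0 0 0; 0 0 0 0 0 0 0; 0 0 0 0 0 0 0; 0 0 0 0 0 0 0; 0 0 0 0 0 0 0;0 0 0 0 0 0 0;0 0 0 0 0 0 0' 15
```

```text
time_s: 3.97
tcp_pos: [0.6338, 0.1813, 0.0995]
eef_rot: [180.0, 0.0, 0.1]
contact_force: [-0.3, -0.7, 0.1]
gripper_width: 0.0396
```

```bash
python3 -m inch '0 0 0 0 0 0 0; 0 0 0 0 0 0 0; 0 0 0 0 0 0 0; 0 0 0 0 0 0 0; 0 0 0 0 0 0 0; 0 0 0 0 0 0 0'
```

```text
time_s: 4.47
tcp_pos: [0.6338, 0.1813, 0.0995]
eef_rot: [180.0, 0.0, 0.1]
contact_force: [-0.4, 0.9, -0.4]
gripper_width: 0.0258
```

The grip is at 25.8 mm, which matches the 26 mm handle. I'll lift gently and then carry it toward the stand.

```bash
python3 -m inch '0 0 -0.004 0 0 0 0; 0 0 -0.008 0 0 0 0; 0 0 -0.014 0 0 0 0; 0 0 -0.02 0 0 0 0; 0 0 -0.02 0 0 0 0; 0 0 -0.02 0 0 0 0; 0 0 -0.016 0 0 0 0; 0 0 -0.008 0 0 0 0; 0 0 0 0 0 0 0'
python3 -m inch '-0.003 0.009 0 0 0 0 0; -0.007 0.018 0 0 0 0 0; -0.01 0.028 0 0 0 0 0; -0.01 0.028 0 0 0 0 0; -0.01 0.028 0 0 0 0 0; -0.01 0.028 0 0 0 0 0; -0.01 0.028 0 0 0 0 0; -0.01 0.028 0 0 0 0 0; -0.01 0.028 0 0 0 0 0; -0.01 0.028 0 0 0 0 0; -0.01 0.028 0 0 0 0 0; -0.01 0.028 0 0 0 0 0; -0.01 0.028 0 0 0 0 0; -0.007 0.018 0 0 0 0 0; -0.003 0.009 0 0 0 0 0; 0 0 0 0 0 0 0'
python3 - <<'E'
from h import *
s=r.get_state();print(s['joints'].round(1),s['gripper_width'])
p=r.camera_params('wrist');im=r.capture('wrist');cv2.imwrite('pics/w3.png',im[:,:,::-1]);np.save('w3.npy',p,allow_pickle=True)
E
```

```text
time_s: 5.22
tcp_pos: [0.6349, 0.1817, 0.2125]
eef_rot: [-179.9, -0.2, 0.1]
contact_force: [-0.7, 0.4, 0.1]
gripper_width: 0.0254
time_s: 6.55
tcp_pos: [0.5026, -0.1825, 0.2085]
eef_rot: [-180.0, 0.1, -0.1]
contact_force: [-0.5, 0.2, -0.8]
gripper_width: 0.0259
[  1.1   8.2 -18.5  -0.  -63.5  88.9] 0.02589555031973101
```

View pics/w3.png

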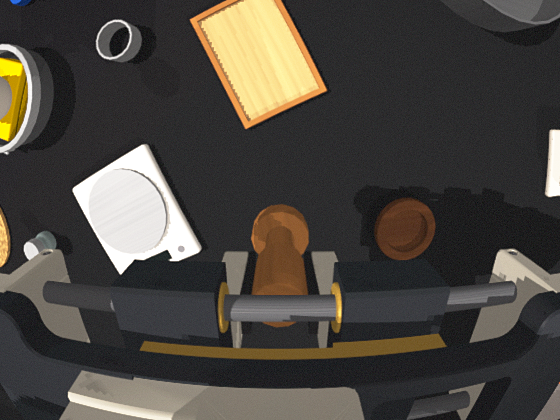

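The wrist view shows the stand at (405,228), the tray, the scale plate and the tamper hanging straight. I'll fit the fixed places from here.

```bash
python3 - <<'E'
from fit import *
W=(cv2.imread('pics/w3.png')[:,:,::-1],P('wrist',np.load('w3.npy',allow_pickle=True).item()))
C['plate']=lambda x:[circ(x,.055,.02)];X0['plate']=(.47,.0075)
C['foot']=lambda x:[circ(x,.019,.2085-.0545)[36:]];X0['foot']=(.503,-.1825)
X0['tray']=(.648,-.159,26)
ct=[]
for n in ['stand','plate','tray','cutter','foot']:
    o=fit([W],C[n],X0[n],[.004,.004,4][:len(X0[n])]);print(n,o[0].round(4),round(o[1],1))
    ct+=[(X,(255,0,255)) for X in C[n](o[0])]
draw(*W,ct,(60,0,460,280),1.95,'pics/w3f.png')
E
```

```text
stand [ 0.4453 -0.3391] -17.1
plate [0.4707 0.0065] -9.9
tray [ 0.6495 -0.1587 25.8438] -29.2
cutter [0.677  0.0017] -19.1
foot [ 0.4965 -0.1845] -10.6
```

View pics/w3f.png

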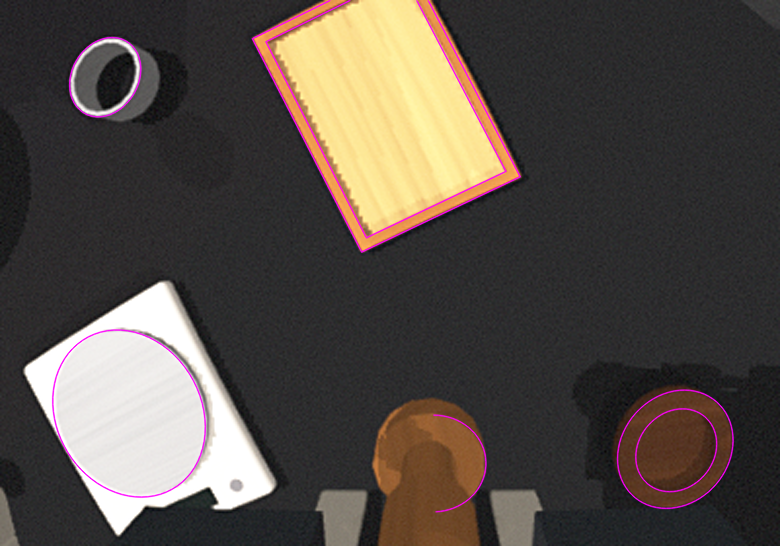

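The stand is at (0.445, -0.3388), consistent across three cameras. I'll move over it and lower.

```bash
python3 -m inch '-0.003 0.009 0 0 0 0 0; -0.007 0.018 0 0 0 0 0; -0.01 0.028 0 0 0 0 0; -0.01 0.028 0 0 0 0 0; -0.01 0.028 0 0 0 0 0; -0.01 0.026 0 0 0 0 0; -0.006 0.013 0 0 0 0 0; -0.002 0.006 0 0 0 0 0; 0 0 0 0 0 0 0; 0 0 0 0 0 0 0'
python3 -m inch '0 0 0.01 0 0 0 0; 0 0 0.02 0 0 0 0; 0 0 0.025 0 0 0 0; 0 0 0.025 0 0 0 0; 0 0 0.02 0 0 0 0; 0 0 0.012 0 0 0 0;  0 0 0.006 0 0 0 0; 0 0 0 0 0 0 0; 0 0 0 0 0 0 0'
```

```text
time_s: 7.43
tcp_pos: [0.4467, -0.3364, 0.2092]
eef_rot: [-180.0, 0.0, 0.1]
contact_force: [0.4, -0.1, -1.0]
gripper_width: 0.0256
time_s: 8.18
tcp_pos: [0.4469, -0.3365, 0.0917]
eef_rot: [180.0, 0.0, 0.1]
contact_force: [0.1, 0.1, 0.6]
gripper_width: 0.0256
```

```bash
python3 -m inch '-0.0018 0.0023 0.008 0 0 0 0; 0 0 0.008 0 0 0 0; 0 0 0.005 0 0 0 0; 0 0 0 0 0 0 0; 0 0 0 0 0 0 0'
python3 - <<'E'
from h import *
s=r.get_state();print(s['tcp_pos'])
for n in ['top','side','wrist']:
    p=r.camera_params(n);im=r.capture(n);cv2.imwrite(f'pics/{n}4.png',im[:,:,::-1]);np.save(n+'4.npy',p,allow_pickle=True)
a=cv2.imread('pics/side4.png')[80:180,260:400];b=cv2.imread('pics/wrist4.png');
cv2.imwrite('pics/c4.png',np.hstack([cv2.resize(a,(390,280)),cv2.resize(b[130:340,140:440],(400,280))]))
E
```

```text
time_s: 8.6
tcp_pos: [0.4444, -0.3393, 0.0702]
eef_rot: [-180.0, 0.0, 0.1]
contact_force: [0.0, -0.2, 0.0]
gripper_width: 0.0258
[ 0.44437793 -0.33926519  0.07022986]
```

View pics/c4.png

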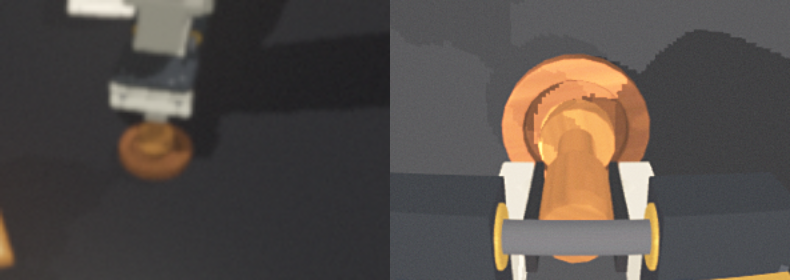

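The wrist view shows the foot centred in the recess (both at column ~576). I'll lower it to contact.

```bash
python3 -m inch '0 0 0.004 0 0 0 0; 0 0 0.003 0 0 0 0; 0 0 0.0015 0 0 0 0; 0 0 0 0 0 0 0; 0 0 0 0 0 0 0'; python3 -m inch '0 0 0.0008 0 0 0 0; 0 0 0 0 0 0 0; 0 0 0 0 0 0 0'
```

```text
time_s: 9.17
tcp_pos: [0.4445, -0.3392, 0.0619]
eef_rot: [-180.0, 0.0, 0.1]
contact_force: [-0.4, 0.2, -1.2]
gripper_width: 0.0256
time_s: 9.42
tcp_pos: [0.4447, -0.3393, 0.0613]
eef_rot: [180.0, -0.0, 0.1]
contact_force: [-0.5, -1.2, -1.0]
gripper_width: 0.0254
```

```bash
python3 -m inch '0 0 0.0007 0 0 0 0; 0 0 0 0 0 0 0; 0 0 0 0 0 0 0'
```

```text
time_s: 9.67
tcp_pos: [0.4447, -0.3392, 0.0606]
eef_rot: [180.0, -0.0, 0.1]
contact_force: [0.2, -0.5, -0.6]
gripper_width: 0.0257
```

```bash
python3 -m inch '0 0 0.0007 0 0 0 0; 0 0 0 0 0 0 0; 0 0 0 0 0 0 0'; python3 -m inch '0 0 0.0007 0 0 0 0; 0 0 0 0 0 0 0; 0 0 0 0 0 0 0'
```

```text
time_s: 9.92
tcp_pos: [0.4449, -0.3394, 0.0603]
eef_rot: [180.0, -0.0, 0.1]
contact_force: [-1.0, -1.1, 3.6]
gripper_width: 0.0253
time_s: 10.17
tcp_pos: [0.4449, -0.3396, 0.0602]
eef_rot: [180.0, -0.0, 0.1]
contact_force: [-3.1, 1.5, 9.5]
gripper_width: 0.0253
```

Contact (9.5 N) came at z=0.0602, as predicted. Now I release and go up.

```bash
python3 -m inch '0 0 -0.0008 0 0 0 0; 0 0 0 0 0 0 0; 0 0 0 0 0 0 0.4; 0 0 0 0 0 0 0.5; 0 0 0 0 0 0 0.7; 0 0 0 0 0 0 0.7; 0 0 0 0 0 0 0.7; 0 0 -0.01 0 0 0 0.7; 0 0 -0.02 0 0 0 1; 0 0 -0.025 0 0 0 1; 0 0 -0.03 0 0 0 1; 0 0 -0.03 0 0 0 1; 0 0 -0.02 0 0 0 1; 0 0 -0.01 0 0 0 1'
python3 -m inch '0.003 -0.009 0 0 0 0 1; 0.007 -0.018 0 0 0 0 1; 0.012 -0.032 0 0 0 0 1; 0.012 -0.032 0 0 0 0 1; 0.012 -0.032 0 0 0 0 1; 0.012 -0.032 0 0 0 0 1; 0.012 -0.032 0 0 0 0 1; 0.012 -0.032 0 0 0 0 1; 0.012 -0.032 0 0 0 0 1; 0.012 -0.032 0 0 0 0 1; 0.012 -0.032 0 0 0 0 1; 0.012 -0.032 0 0 0 0 1; 0.006 -0.015 0 0 0 0 1; 0 0 0 0 0 0 1'
python3 - <<'E'
from h import *
s=r.get_state();print(s['tcp_pos'])
for n in ['top','side','wrist']:
    p=r.camera_params(n);im=r.capture(n);cv2.imwrite(f'pics/{n}5.png',im[:,:,::-1]);np.save(n+'5.npy',p,allow_pickle=True)
a=cv2.imread('pics/side5.png')[80:180,260:400];b=cv2.imread('pics/wrist5.png');c=cv2.imread('pics/top5.png')
d=cv2.resize(c[190:290,330:470],(390,280))
cv2.imwrite('pics/c5.png',np.vstack([np.hstack([cv2.resize(a,(390,280)),d]),cv2.resize(b[:240],(780,315))]))
E
```

```text
time_s: 11.33
tcp_pos: [0.4458, -0.3399, 0.2092]
eef_rot: [179.9, -0.3, 0.1]
contact_force: [1.3, 0.2, -0.1]
gripper_width: 0.087
time_s: 12.5
tcp_pos: [0.5806, 0.0262, 0.2034]
eef_rot: [180.0, 0.1, 0.2]
contact_force: [0.1, -1.1, 0.2]
gripper_width: 0.0875
[0.58057364 0.02615904 0.20337949]
```

View pics/c5.png

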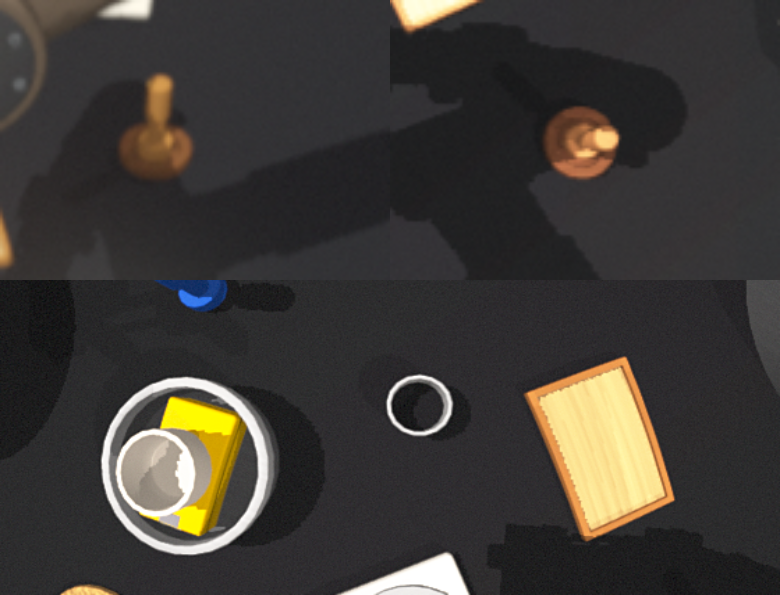

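The tamper stands upright and centred in its stand. Next I'll fit the bowl and case.

```bash
python3 - <<'E'
from fit import *
V={n:(cv2.imread(f'pics/{n}5.png')[:,:,::-1],P(n,np.load(n+'5.npy',allow_pickle=True).item())) for n in ['wrist','side','top']}
X0['bowl']=X0['pan']=(.6335,.182);X0['case']=(.633,.182,-22);X0['tray']=(.649,-.159,26)
ct=[]
C['tamp']=lambda x:[circ(x,.013,.101)];X0['tamp']=(.4448,-.339)
for n,vs in [('bowl',['wrist','side','top']),('pan',['wrist','side','top']),('case',['wrist']),('tray',['wrist']),('cutter',['wrist']),('tamp',['side','top'])]:
  for v in vs:
    o=fit([V[v]],C[n],X0[n],[.004,.004,4][:len(X0[n])]);print(n,v,o[0].round(4),round(o[1],1))
    if v=='wrist': ct+=[(X,(255,0,255)) for X in C[n](o[0])]
draw(*V['wrist'],ct,(40,0,500,240),1.7,'pics/w5f.png')
E
```

```text
bowl wrist [0.635  0.1817] -33.2
bowl side [0.6234 0.2037] -28.2
bowl top [0.5668 0.1682] -25.7
pan wrist [0.6347 0.1799] -39.3
pan side [0.6339 0.1804] -28.0
pan top [0.625  0.1956] -20.5
case wrist [  0.6342   0.1793 -21.3986] -14.9
tray wrist [ 0.6492 -0.1596 25.8237] -31.0
cutter wrist [0.6769 0.0018] -22.1
tamp side [ 0.4442 -0.3384] -16.0
tamp top [ 0.4451 -0.3386] -18.6
```

View pics/w5f.png

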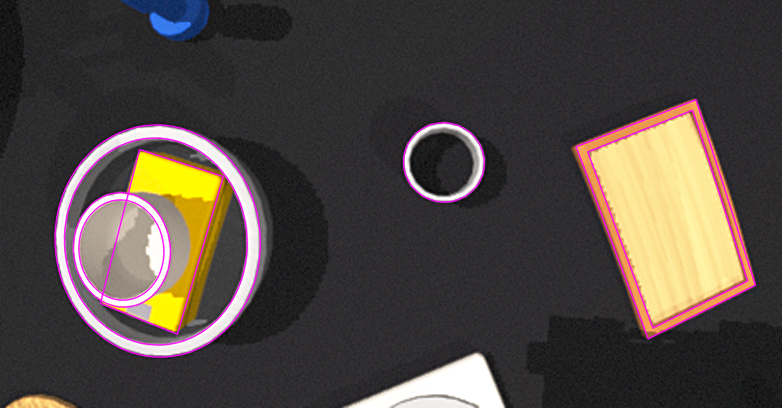

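The bowl is at (0.634, 0.182). I'll move over it.

```bash
python3 -m inch '0.004 -0.01 0 0 0 0 1; 0.008 -0.023 0 0 0 0 1; 0.01 -0.03 0 0 0 0 1; 0.01 -0.03 0 0 0 0 1; 0.01 -0.03 0 0 0 0 1; 0.008 -0.023 0 0 0 0 1; 0.0034 -0.01 0 0 0 0 1; 0 0 0 0 0 0 1; 0 0 0.01 0 0 0 1; 0 0 0.02 0 0 0 1; 0 0 0.02 0 0 0 1; 0 0 0.02 0 0 0 1; 0 0 0.01 0 0 0 1; 0 0 0 0 0 0 1; 0 0 0 0 0 0 1'
python3 - <<'E'
from h import *
s=r.get_state();print(s['tcp_pos'])
p=r.camera_params('wrist');im=r.capture('wrist');cv2.imwrite('pics/w6.png',im[:,:,::-1])
E
```

```text
time_s: 13.9
tcp_pos: [0.6333, 0.1779, 0.1249]
eef_rot: [180.0, 0.0, 0.0]
contact_force: [0.7, -0.4, 1.0]
gripper_width: 0.0873
[0.63330679 0.17788415 0.12489688]
```

View pics/w6.png

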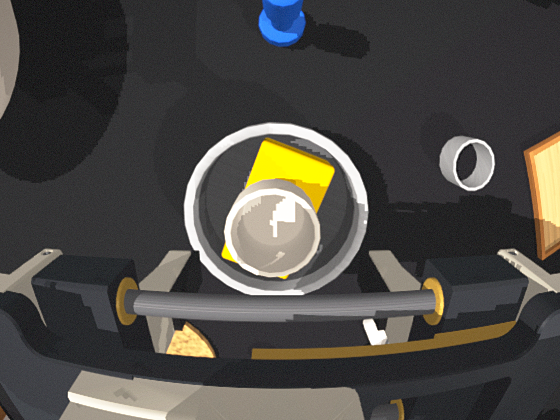

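The bowl appears at (272,232), slightly left of the jaw centre (280), consistent with the 4 mm error in y. I'll correct, descend and grip.

```bash
python3 -m inch '0.001 -0.004 0 0 0 0 1; 0 0 0.01 0 0 0 1; 0 0 0.018 0 0 0 1; 0 0 0.018 0 0 0 1; 0 0 0.012 0 0 0 1; 0 0 0.008 0 0 0 1; 0 0 0 0 0 0 1; 0 0 0 0 0 0 1'; python3 -m inch '0 0 0 0 0 0 0.6; 0 0 0 0 0 0 0.6; 0 0 0 0 0 0 0.6; 0 0 0 0 0 0 0.6; 0 0 0 0 0 0 0.6; 0 0 0 0 0 0 0.6; 0 0 0 0 0 0 0.6' 20
```

```text
time_s: 14.62
tcp_pos: [0.6346, 0.1831, 0.0589]
eef_rot: [180.0, 0.0, 0.1]
contact_force: [-1.0, 0.2, 0.3]
gripper_width: 0.0877
time_s: 15.2
tcp_pos: [0.6347, 0.1831, 0.0596]
eef_rot: [-180.0, -0.0, 0.1]
contact_force: [-1.5, 0.6, 4.7]
gripper_width: 0.0644
```

```bash
python3 -m inch '0 0 0 0 0 0 0.6; 0 0 0 0 0 0 0.6'; python3 - <<'E'
from h import *
im=r.capture('wrist');im2=r.capture('side')
cv2.imwrite('pics/c7.png',np.hstack([cv2.resize(im[100:350,130:440],(400,323)),cv2.resize(im2[190:310,130:270],(377,323))])[:,:,::-1])
E
```

```text
time_s: 15.37
tcp_pos: [0.6347, 0.1831, 0.0596]
eef_rot: [-180.0, -0.0, 0.1]
contact_force: [-1.1, -1.0, 6.3]
gripper_width: 0.0645
```

View pics/c7.png

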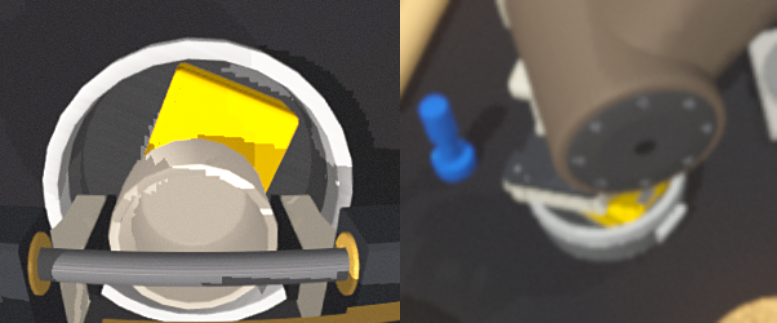

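The bowl is gripped at 64.4 mm (64 mm expected). I'll lift and carry it to the scale.

```bash
python3 -m inch '0 0 -0.003 0 0 0 0.6; 0 0 -0.005 0 0 0 0.6; 0 0 -0.008 0 0 0 0.6; 0 0 -0.014 0 0 0 0.6; 0 0 -0.02 0 0 0 0.6; 0 0 -0.02 0 0 0 0.6; 0 0 -0.015 0 0 0 0.6; 0 0 -0.008 0 0 0 0.6; 0 0 0 0 0 0 0.6'
python3 -m inch '-0.006 0.006 0 0 0 0 0.6; -0.013 0.014 0 0 0 0 0.6; -0.018 0.02 0 0 0 0 0.6; -0.02 0.021 0 0 0 0 0.6; -0.02 0.021 0 0 0 0 0.6; -0.02 0.021 0 0 0 0 0.6; -0.02 0.021 0 0 0 0 0.6; -0.02 0.021 0 0 0 0 0.6; -0.015 0.015 0 0 0 0 0.6; -0.008 0.009 0 0 0 0 0.6; -0.003 0.003 0 0 0 0 0.6; 0 0 0 0 0 0 0.6; 0 0 0 0 0 0 0.6'
python3 - <<'E'
from h import *
s=r.get_state();print(s['tcp_pos'],s['gripper_width'])
for n in ['top','side','wrist']:
    p=r.camera_params(n);im=r.capture(n);cv2.imwrite(f'pics/{n}8.png',im[:,:,::-1]);np.save(n+'8.npy',p,allow_pickle=True)
E
```

```text
time_s: 16.22
tcp_pos: [0.6354, 0.1835, 0.1545]
eef_rot: [-179.9, -0.2, 0.1]
contact_force: [0.5, -1.0, -1.2]
gripper_width: 0.0644
time_s: 17.3
tcp_pos: [0.472, 0.011, 0.1518]
eef_rot: [180.0, -0.0, 0.1]
contact_force: [0.5, 0.9, -2.2]
gripper_width: 0.0645
[0.47203345 0.01096971 0.15177459] 0.0644636100176067
```

View pics/wrist8.png

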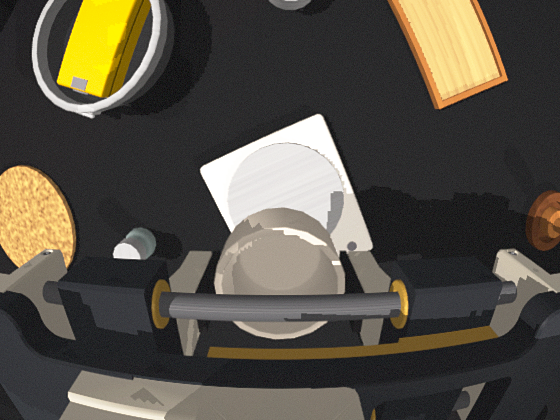

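View pics/side8.png

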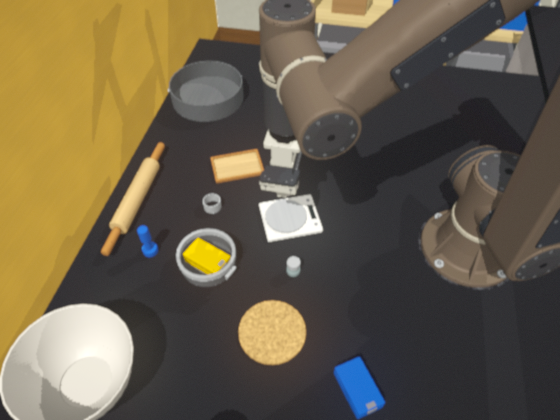

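The bowl is held level above the scale, the jar and cutter are in place, and the case is alone in the pan. I'll refine the plate, case and tray.

```bash
python3 - <<'E'
from fit import *
V={n:(cv2.imread(f'pics/{n}8.png')[:,:,::-1],P(n,np.load(n+'8.npy',allow_pickle=True).item())) for n in ['wrist','side']}
V['side0']=(cv2.imread('pics/side0.png')[:,:,::-1],V['side'][1])
C['plate']=lambda x:[circ(x,.055,.02)];X0['plate']=(.47,.0075)
C['plate2']=lambda x:[circ(x,.055,.02)[:36]];X0['plate2']=(.47,.0075)
X0['case']=(.633,.181,-22);X0['pan']=(.634,.181)
for n,vs in [('plate',['side','side0','wrist']),('scale',['side','wrist']),('case',['side','wrist']),('pan',['side','wrist'])]:
  ct=[]
  for v in vs:
    if n=='scale': X0[n]=(.47,.0075,24)
    o=fit([V[v]],C[n],X0[n],[.003,.003,3][:len(X0[n])]);print(n,v,o[0].round(4),round(o[1],1))
E
```

```text
plate side [0.4696 0.007 ] -9.4
plate side0 [0.4697 0.0066] -10.1
plate wrist [0.4717 0.005 ] -8.1
scale side [4.68900e-01 9.90000e-03 2.38227e+01] -17.3
scale wrist [4.71200e-01 5.70000e-03 2.37288e+01] -14.9
case side [  0.6324   0.1812 -21.2155] -15.4
case wrist [  0.6338   0.1797 -21.1632] -13.6
pan side [0.6339 0.181 ] -27.3
pan wrist [0.6346 0.1798] -25.1
```

```bash
python3 -m inch '-0.0015 0.004 0.006 0 0 0 0.6; 0 0 0.014 0 0 0 0.6; 0 0 0.018 0 0 0 0.6; 0 0 0.02 0 0 0 0.6; 0 0 0.018 0 0 0 0.6; 0 0 0.012 0 0 0 0.6; 0 0 0.008 0 0 0 0.6;0 0 0.005 0 0 0 0.6; 0 0 0 0 0 0 0.6; 0 0 0 0 0 0 0.6'
```

```text
time_s: 18.28
tcp_pos: [0.4704, 0.0068, 0.0511]
eef_rot: [180.0, -0.0, 0.1]
contact_force: [0.7, -0.4, -0.5]
gripper_width: 0.0642
```

```bash
python3 -m inch '0 0 0.004 0 0 0 0.6; 0 0 0.004 0 0 0 0.6; 0 0 0.002 0 0 0 0.6; 0 0 0 0 0 0 0.6; 0 0 0 0 0 0 0.6'; python3 -m inch '0 0 0.001 0 0 0 0.6; 0 0 0 0 0 0 0.6; 0 0 0 0 0 0 0.6';  python3 -m inch '0 0 0.0006 0 0 0 0.6; 0 0 0 0 0 0 0.6; 0 0 0 0 0 0 0.6'
```

```text
time_s: 18.7
tcp_pos: [0.4701, 0.0068, 0.041]
eef_rot: [180.0, 0.0, 0.1]
contact_force: [0.8, -0.7, -0.9]
gripper_width: 0.0643
time_s: 18.95
tcp_pos: [0.4702, 0.0068, 0.04]
eef_rot: [-180.0, -0.0, 0.1]
contact_force: [0.3, -0.4, -1.8]
gripper_width: 0.0645
time_s: 19.2
tcp_pos: [0.4703, 0.0068, 0.0396]
eef_rot: [-180.0, -0.0, 0.1]
contact_force: [-0.1, 0.3, 2.9]
gripper_width: 0.0645
```

Contact is at the predicted height (0.0396). Now I release and go up, with a glance at the bowl.

```bash
python3 -m inch '0 0 0.0003 0 0 0 0.6; 0 0 0 0 0 0 0.6; 0 0 0 0 0 0 0.78; 0 0 0 0 0 0 0.85; 0 0 0 0 0 0 1; 0 0 0 0 0 0 1; 0 0 -0.005 0 0 0 1; 0 0 -0.01 0 0 0 1; 0 0 -0.02 0 0 0 1; 0 0 -0.03 0 0 0 1; 0 0 -0.03 0 0 0 1; 0 0 -0.03 0 0 0 1; 0 0 -0.02 0 0 0 1; 0 0 -0.01 0 0 0 1'
python3 -m inch '0.006 -0.006 0 0 0 0 1; 0.013 -0.014 0 0 0 0 1; 0.02 -0.021 0 0 0 0 1; 0.02 -0.021 0 0 0 0 1; 0.02 -0.021 0 0 0 0 1; 0.02 -0.021 0 0 0 0 1; 0.02 -0.021 0 0 0 0 1; 0 0 0 0 0 0 1; 0 0 0 0 0 0 1'
python3 - <<'E'
from h import *
s=r.get_state();print(s['tcp_pos'],s['joints'].round(1))
for n in ['top','side','wrist']:
    p=r.camera_params(n);im=r.capture(n);cv2.imwrite(f'pics/{n}9.png',im[:,:,::-1]);np.save(n+'9.npy',p,allow_pickle=True)
E
python3 - <<'E'
from fit import *
V={n:(cv2.imread(f'pics/{n}9.png')[:,:,::-1],P(n,np.load(n+'9.npy',allow_pickle=True).item())) for n in ['wrist','side','top']}
C['plate']=lambda x:[circ(x,.055,.02)];X0['plate']=(.47,.0075)
C['b2']=lambda x:[circ(x,.032,.064),circ(x,.028,.064)];X0['b2']=(.47,.007)
X0['case']=(.633,.181,-22);X0['pan']=(.634,.181)
ct={v:[] for v in V}
for n in ['b2','plate','case','pan']:
  for v in ['side','wrist','top']:
    o=fit([V[v]],C[n],X0[n],[.003,.003,3][:len(X0[n])]);print(n,v,o[0].round(4),round(o[1],1))
    ct[v]+=[(X,(255,0,255)) for X in C[n](o[0])]
draw(*V['wrist'],ct['wrist'],(0,0,560,300),1.4,'pics/w9f.png')
draw(*V['side'],ct['side'],(150,160,350,310),3,'pics/s9f.png')
E
```

```text
time_s: 20.37
tcp_pos: [0.4714, 0.0071, 0.1976]
eef_rot: [-179.9, -0.3, 0.1]
contact_force: [1.2, -1.3, 0.1]
gripper_width: 0.0874
time_s: 21.12
tcp_pos: [0.5891, 0.133, 0.1914]
eef_rot: [179.9, 0.2, 0.1]
contact_force: [-1.0, -0.3, 0.0]
gripper_width: 0.0877
[0.5891049  0.13296438 0.1913874 ] [ 31.2  15.5 -11.4  -0.  -63.4  58.9]
b2 side [4.703e-01 3.000e-04] -22.4
b2 wrist [0.4507 0.0318] -18.4
b2 top [0.4706 0.0051] -18.3
plate side [0.476  0.0131] -8.9
plate wrist [0.473  0.0065] -11.3
plate top [0.4741 0.0249] -11.2
case side [  0.6323   0.1809 -21.2511] -15.8
case wrist [  0.6341   0.1803 -21.2607] -21.0
case top [0.6104 0.1933 8.2756] -15.1
pan side [0.6338 0.1806] -28.4
pan wrist [0.6346 0.1804] -38.2
pan top [0.634  0.1809] -24.2
```

View pics/w9f.png

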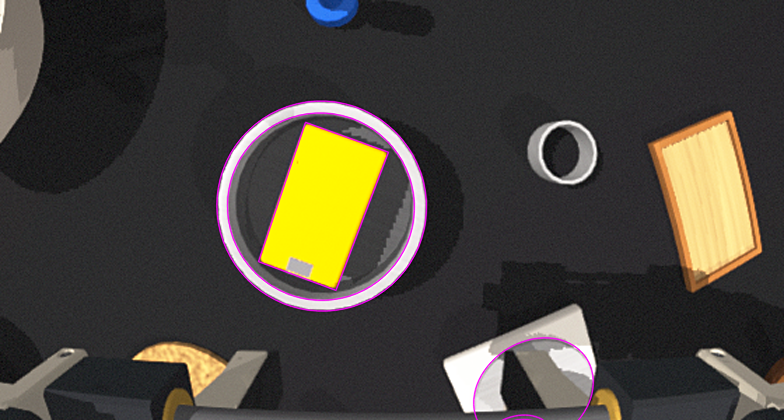

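View pics/s9f.png

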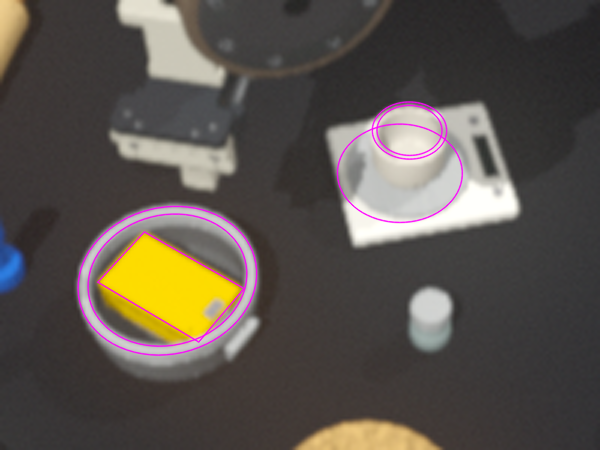

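The bowl stands centred on the plate, and the wrist fit of the case is tight: (0.634, 0.181, -21.3°). I'll go over the case, turn to match it and narrow the jaws to about 72 mm so the fingers fit inside the pan.

```bash
python3 -m inch '0.009 -0.01 0 0 0 0 0.82; 0.018 -0.019 0 0 0 0 0.82; 0.018 -0.019 0 0 0 0 0.82; 0 0 0 0 0 0.093 0.82; 0 0 0 0 0 0.093 0.82; 0 0 0 0 0 0.093 0.82; 0 0 0 0 0 0.093 0.82; 0 0 0 0 0 0 0.82; 0 0 0.01 0 0 0 0.82; 0 0 0.02 0 0 0 0.82; 0 0 0.02 0 0 0 0.82; 0 0 0.02 0 0 0 0.82; 0 0 0.015 0 0 0 0.82; 0 0 0 0 0 0 0.82; 0 0 0 0 0 0 0.82'
python3 - <<'E'
from fit import *
s=r.get_state();print(s['tcp_pos'],s['eef_rot'])
n='wrist';p=r.camera_params(n);im=r.capture(n);cv2.imwrite(f'pics/w10.png',im[:,:,::-1])
V=(im,P('wrist',p));ct=[]
for n in ['pan','case']:
    X0['case']=(.634,.181,-21.3);X0['pan']=(.634,.181)
    o=fit([V],C[n],X0[n],[.003,.003,3][:len(X0[n])]);print(n,o[0].round(4),round(o[1],1))
    ct+=[(X,(255,0,255)) for X in C[n](o[0])]
draw(*V,ct,(0,0,560,420),1.35,'pics/w10f.png')
a=np.radians(s['eef_rot'][2]);d=np.array([.634,.181])-s['tcp_pos'][:2]
print('tool dx dy',d@[np.cos(a),np.sin(a)],d@[np.sin(a),-np.cos(a)])
E
```

```text
time_s: 22.52
tcp_pos: [0.6334, 0.1795, 0.1081]
eef_rot: [179.9, 0.1, -21.1]
contact_force: [-0.1, 0.1, 1.0]
gripper_width: 0.072
[0.63340178 0.17946742 0.10807734] [ 1.79897903e+02  6.86674486e-02 -2.11354176e+01]
pan [0.6346 0.1806] -27.4
case [  0.6349   0.1805 -21.2365] -18.9
tool dx dy 5.37489320315307e-06 -0.0016451835322777487
```

View pics/w10f.png

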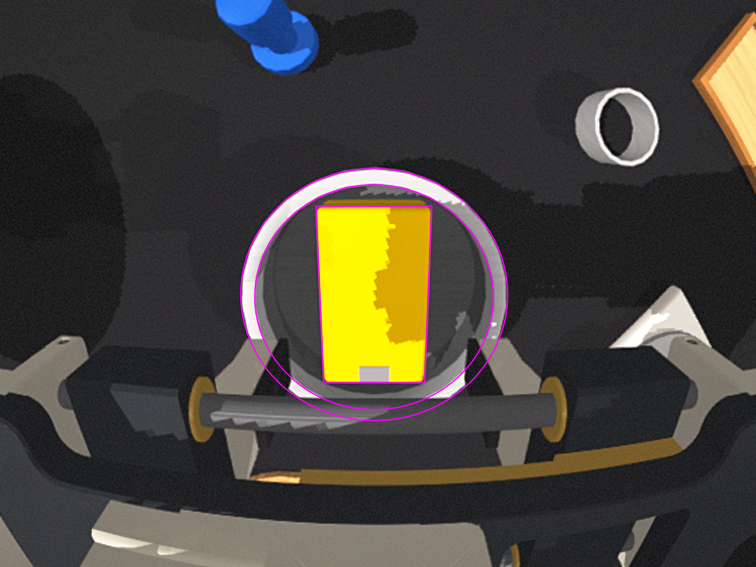

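The case lies straight between the fingers. I'll apply a tiny correction and descend into the pan.

```bash
python3 -m inch '0.0005 -0.0015 0 0 0 0 0.82; 0 0 0.01 0 0 0 0.82; 0 0 0.018 0 0 0 0.82; 0 0 0.014 0 0 0 0.82; 0 0 0.01 0 0 0 0.82; 0 0 0.01 0 0 0 0.82; 0 0 0.01 0 0 0 0.82; 0 0 0.01 0 0 0 0.82; 0 0 0.006 0 0 0 0.82; 0 0 0 0 0 0 0.82; 0 0 0 0 0 0 0.82'
```

```text
time_s: 23.48
tcp_pos: [0.6349, 0.1811, 0.0208]
eef_rot: [180.0, 0.0, -21.2]
contact_force: [0.4, -0.2, 0.2]
gripper_width: 0.0718
```

```bash
python3 -m inch '0 0 0.004 0 0 0 0.82; 0 0 0.002 0 0 0 0.82; 0 0 0 0 0 0 0.6; 0 0 0 0 0 0 0.55; 0 0 0 0 0 0 0.55; 0 0 0 0 0 0 0.55; 0 0 0 0 0 0 0.55; 0 0 0 0 0 0 0.55' 25
```

```text
time_s: 24.15
tcp_pos: [0.635, 0.1812, 0.0153]
eef_rot: [-180.0, -0.0, -21.2]
contact_force: [-0.9, -0.1, 0.6]
gripper_width: 0.0597
```

The case is gripped at 59.7 mm. I'll lift, carry it to the tray and turn it to match.

```bash
python3 -m inch '0 0 -0.003 0 0 0 0.55; 0 0 -0.005 0 0 0 0.55; 0 0 -0.008 0 0 0 0.55; 0 0 -0.014 0 0 0 0.55; 0 0 -0.02 0 0 0 0.55; 0 0 -0.02 0 0 0 0.55; 0 0 -0.02 0 0 0 0.55; 0 0 -0.01 0 0 0 0.55; 0 0 0 0 0 0 0.55'
python3 -m inch '0.004 0.009 0 0 0 0 0.55; 0.008 0.018 0 0 0 0 0.55; 0.012 0.0275 0 0 0 0 0.55; 0.012 0.0275 0 0 0 0 0.55; 0.012 0.0275 0 0 0 0 0.55; 0.012 0.0275 0 0 0 0 0.55; 0.012 0.0275 0 0 0 0 0.55; 0.012 0.0275 0 0 0 0 0.55; 0.012 0.0275 0 0 0 0 0.55; 0.012 0.0275 0 0 0 0 0.55; 0.008 0.018 0 0 0 0 0.55; 0.004 0.009 0 0 0 0 0.55; 0 0 0 0 0 0 0.55; 0 0 0 0 0 -0.1 0.55; 0 0 0 0 0 -0.11 0.55; 0 0 0 0 0 -0.11 0.55; 0 0 0 0 0 -0.11 0.55; 0 0 0 0 0 -0.11 0.55; 0 0 0 0 0 -0.11 0.55; 0 0 0 0 0 -0.11 0.55'
python3 -m inch '0 0 0 0 0 -0.06 0.55; 0 0 0 0 0 0 0.55; 0 0 0 0 0 0 0.55'
python3 - <<'E'
from fit import *
s=r.get_state();print(s['tcp_pos'],s['eef_rot'],s['joints'].round(1))
n='wrist';p=r.camera_params(n);im=r.capture(n);cv2.imwrite(f'pics/w11.png',im[:,:,::-1])
V=(im,P('wrist',p));ct=[]
X0['tray']=(.649,-.159,25.9); o=fit([V],C['tray'],X0['tray'],[.003,.003,3]);print(o)
z=s['tcp_pos'][2]-.0113+.036
f=lambda x:[rect(x,x[2],-.052,.052,-.03,.03,z)]
oc=fit([V],f,[*s['tcp_pos'][:2],s['eef_rot'][2]],[.003,.003,3]);print('case',oc)
ct=[(X,(255,0,255)) for X in C['tray'](o[0])]+[(X,(255,0,0)) for X in f(oc[0])]
draw(*V,ct,(0,0,560,420),1.35,'pics/w11f.png')
E
```

```text
time_s: 24.9
tcp_pos: [0.6365, 0.1819, 0.1185]
eef_rot: [-179.8, -0.2, -21.2]
contact_force: [-0.3, 0.9, -1.5]
gripper_width: 0.0599
time_s: 26.57
tcp_pos: [0.6469, -0.1167, 0.114]
eef_rot: [-180.0, 0.1, 22.7]
contact_force: [1.1, -0.0, -2.1]
gripper_width: 0.0594
time_s: 26.82
tcp_pos: [0.6471, -0.117, 0.1143]
eef_rot: [-180.0, 0.1, 25.6]
contact_force: [0.3, 0.2, -1.7]
gripper_width: 0.0597
[ 0.64710618 -0.11696991  0.1142793 ] [-1.79965560e+02  5.70893058e-02  2.56435861e+01] [  6.7  23.9  -9.7  -0.  -56.5 108.9]
(array([ 0.65028178, -0.15896104, 25.99637186]), np.float64(-22.0034236907959))
case (array([ 0.65197603, -0.11485073, 25.26227308]), np.float64(-12.629826545715332))
```

View pics/w11f.png

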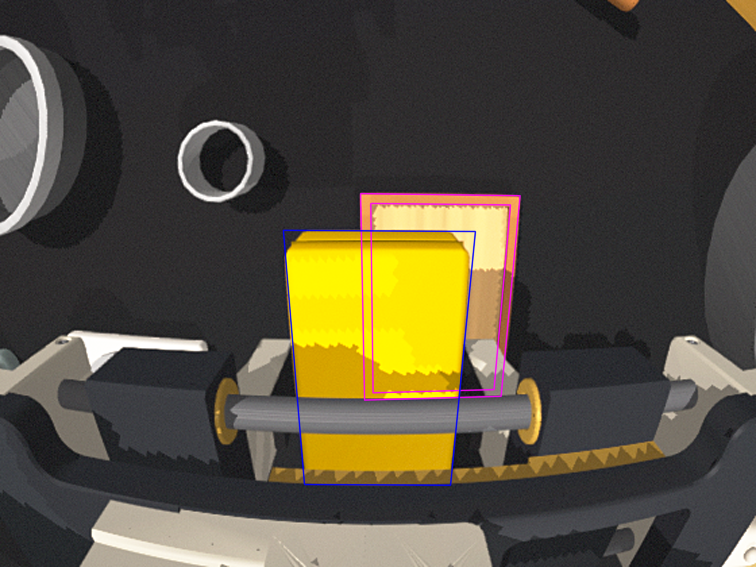

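The tray and the held case are aligned to within about 0.3°. I'll shift over the tray and lower most of the way.

```bash
python3 -m inch '-0.004 0.01 0 0 0 -0.005 0.55; -0.0075 0.019 0 0 0 0 0.55; -0.0038 0.01 0 0 0 0 0.55; 0 0 0 0 0 0 0.55; 0 0 0.01 0 0 0 0.55; 0 0 0.018 0 0 0 0.55; 0 0 0.018 0 0 0 0.55; 0 0 0.016 0 0 0 0.55; 0 0 0.01 0 0 0 0.55; 0 0 0.005 0 0 0 0.55; 0 0 0 0 0 0 0.55; 0 0 0 0 0 0 0.55'
python3 - <<'E'
from fit import *
s=r.get_state();print(s['tcp_pos'],s['eef_rot'])
n='wrist';p=r.camera_params(n);im=r.capture(n)
V=(im,P('wrist',p))
X0['tray']=(.65,-.159,25.9)
z=s['tcp_pos'][2]-.0113+.036
ct=[(X,(255,0,255)) for X in C['tray'](X0['tray'])]+[(rect(s['tcp_pos'],25.9,-.052,.052,-.03,.03,z),(255,0,0))]
draw(*V,ct,(0,0,560,420),1.35,'pics/w12f.png')
E
```

```text
time_s: 27.87
tcp_pos: [0.6511, -0.1593, 0.0383]
eef_rot: [180.0, -0.0, 26.0]
contact_force: [0.1, -0.1, -1.3]
gripper_width: 0.0598
[ 0.65113288 -0.15930015  0.03826899] [ 1.79984768e+02 -3.48480003e-03  2.60397045e+01]
```

View pics/w12f.png

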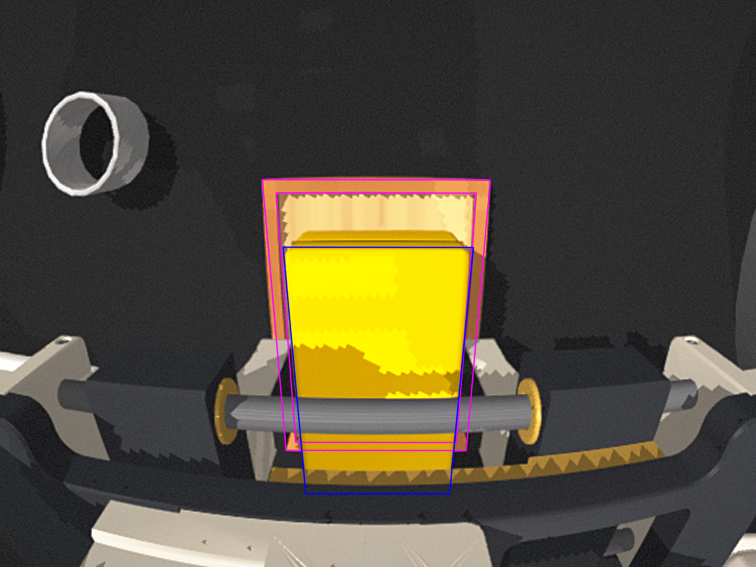

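The predicted case outline and the tray fit overlay the image. I'll lower to contact.

```bash
python3 -m inch '-0.0006 0 0.006 0 0 0 0.55; 0 0 0.008 0 0 0 0.55; 0 0 0.004 0 0 0 0.55; 0 0 0.002 0 0 0 0.55; 0 0 0 0 0 0 0.55; 0 0 0 0 0 0 0.55'; python3 -m inch '0 0 0.001 0 0 0 0.55; 0 0 0 0 0 0 0.55; 0 0 0 0 0 0 0.55'
```

```text
time_s: 28.42
tcp_pos: [0.6502, -0.1597, 0.0179]
eef_rot: [-180.0, 0.0, 26.0]
contact_force: [0.5, -0.8, -1.7]
gripper_width: 0.06
time_s: 28.67
tcp_pos: [0.6504, -0.1597, 0.0172]
eef_rot: [180.0, -0.0, 26.0]
contact_force: [-0.3, 0.5, -3.4]
gripper_width: 0.0598
```

```bash
python3 -m inch '0 0 0.0007 0 0 0 0.55; 0 0 0 0 0 0 0.55; 0 0 0 0 0 0 0.55'; python3 -m inch '0 0 0.0006 0 0 0 0.55; 0 0 0 0 0 0 0.55; 0 0 0 0 0 0 0.55'
```

```text
time_s: 28.92
tcp_pos: [0.6503, -0.1597, 0.0164]
eef_rot: [180.0, -0.0, 26.0]
contact_force: [0.6, -0.3, -1.7]
gripper_width: 0.0601
time_s: 29.17
tcp_pos: [0.6504, -0.1597, 0.0163]
eef_rot: [180.0, -0.0, 26.0]
contact_force: [-2.5, 1.1, 4.1]
gripper_width: 0.0593
```

The case touches down at the predicted height. I'll release, rise, turn back to yaw 0 and look.

```bash
python3 -m inch '0 0 0.0002 0 0 0 0.55; 0 0 0 0 0 0 0.72; 0 0 0 0 0 0 0.78; 0 0 0 0 0 0 0.85; 0 0 0 0 0 0 0.85; 0 0 0 0 0 0 0.85; 0 0 -0.005 0 0 0 0.85; 0 0 -0.01 0 0 0 0.85; 0 0 -0.02 0 0 0 0.85; 0 0 -0.03 0 0 0 0.85; 0 0 -0.03 0 0 0 0.85; 0 0 -0.03 0 0 0 0.85; 0 0 -0.02 0 0 0 0.85; 0 0 -0.01 0 0 0 0.5; 0 0 0 0 0 0.11 0.5; 0 0 0 0 0 0.114 0.5; 0 0 0 0 0 0.114 0.5; 0 0 0 0 0 0.114 0.5; 0 0 0 0 0 0 0.5'
python3 - <<'E'
from fit import *
s=r.get_state();print(s['tcp_pos'],s['eef_rot'])
for n in ['side','top','wrist']:
    p=r.camera_params(n);im=r.capture(n);cv2.imwrite(f'pics/{n}13.png',im[:,:,::-1]);np.save(n+'13.npy',p,allow_pickle=True)
E
```

```text
time_s: 30.75
tcp_pos: [0.65, -0.1597, 0.1706]
eef_rot: [-180.0, 0.0, -0.2]
contact_force: [0.2, -0.1, -1.2]
gripper_width: 0.0448
[ 0.65004096 -0.15965617  0.17064557] [-1.79992913e+02  1.13653780e-02 -1.77069470e-01]
```

View pics/wrist13.png

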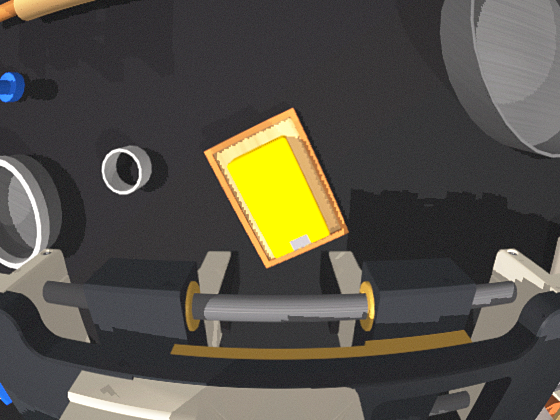

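View pics/side13.png

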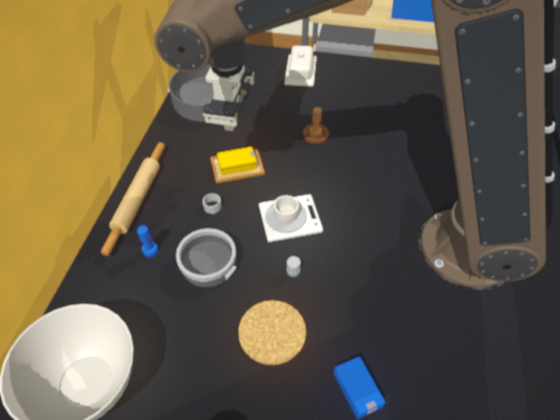

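The wrist view shows the case flat in the tray. The side view shows the tamper, bowl and case in their places and an empty pan. I'll check the numbers.

```bash
python3 - <<'E'
from fit import *
V={n:(cv2.imread(f'pics/{n}13.png')[:,:,::-1],P(n,np.load(n+'13.npy',allow_pickle=True).item())) for n in ['wrist','side','top']}
C['b2']=lambda x:[circ(x,.032,.064),circ(x,.028,.064)];X0['b2']=(.47,.007)
C['cs']=lambda x:[rect(x,x[2],-.052,.052,-.03,.03,.041)];X0['cs']=(.65,-.159,26);X0['tray']=(.65,-.159,26);X0['pan']=(.634,.181);X0['trivet']=(.438,.3285)
ct={v:[] for v in V}
for n,vs in [('cs','wrist side'),('tray','wrist'),('b2','side'),('pan','side top'),('trivet','side')]:
  for v in vs.split():
    o=fit([V[v]],C[n],X0[n],[.003,.003,3][:len(X0[n])]);print(n,v,o[0].round(4),round(o[1],1))
    ct[v]+=[(X,(255,0,255)) for X in C[n](o[0])]
draw(*V['wrist'],ct['wrist'],(150,80,400,290),2,'pics/a.png');draw(*V['side'],ct['side'],(170,110,340,260),3,'pics/b.png')
a=cv2.imread('pics/a.png');b=cv2.imread('pics/b.png');cv2.imwrite('pics/c13.png',np.hstack([a[:420,:300],b[:420,:490]]))
E
```

```text
cs wrist [ 0.6513 -0.1599 25.9928] -17.7
cs side [ 0.6499 -0.1595 26.091 ] -15.7
tray wrist [ 0.6495 -0.159  25.7321] -33.8
b2 side [0.4671 0.0007] -22.7
pan side [0.6336 0.1809] -27.3
pan top [0.6336 0.1813] -34.3
trivet side [0.4378 0.3277] -17.7
```

View pics/c13.png

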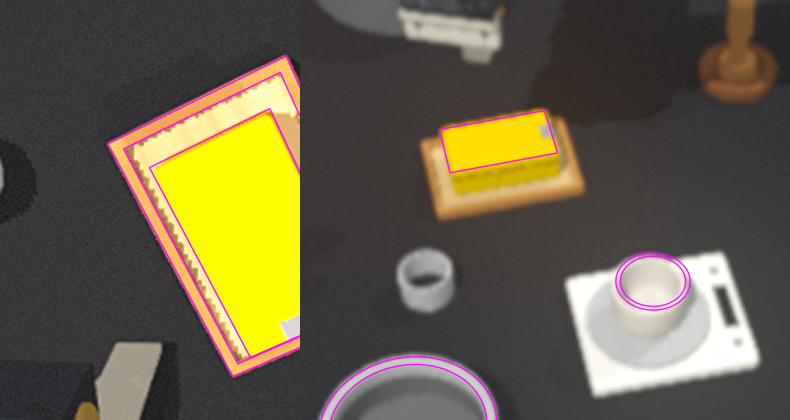

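The case fits: (0.650, -0.1595, 26°) inside the tray at (0.6495, -0.159, 25.8°). The bowl's side fit is off by 6 mm in y, so I'll check that with overlays.

```bash
python3 - <<'E'
from fit import *
V={n:(cv2.imread(f'pics/{n}13.png')[:,:,::-1],P(n,np.load(n+'13.npy',allow_pickle=True).item())) for n in ['side','top']}
c=(.4703,.0068)
ct=[(circ(c,.032,.064),(255,0,255)),(circ(c,.028,.064),(255,0,255)),(circ((.47,.0068),.055,.02),(0,255,0)),(circ(c,.026,.02),(255,0,0))]
draw(*V['side'],ct,(250,185,330,245),5,'pics/a.png');draw(*V['top'],ct,(250,190,330,270),5,'pics/b.png')
a=cv2.imread('pics/a.png');b=cv2.imread('pics/b.png');cv2.imwrite('pics/c14.png',np.hstack([cv2.copyMakeBorder(a,0,100,0,0,0),b]))
E
```

```text
(no output)
```

View pics/c14.png

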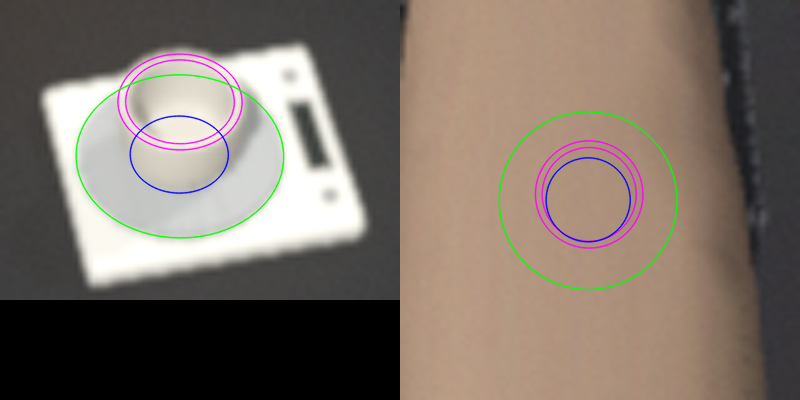

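The bowl's foot and sides match the expected position in the middle of the plate. Now the pan: I'll move to its +y rim (0.634, 0.249), with the jaws radial.

```bash
python3 -m inch '0 -0.01 0 0 0 0 0.5; -0.001 -0.02 0 0 0 0 0.5; -0.0013 -0.033 0 0 0 0 0.5; -0.0013 -0.033 0 0 0 0 0.5; -0.0013 -0.033 0 0 0 0 0.5; -0.0013 -0.033 0 0 0 0 0.5; -0.0013 -0.033 0 0 0 0 0.5; -0.0013 -0.033 0 0 0 0 0.5; -0.0013 -0.033 0 0 0 0 0.5; -0.0013 -0.033 0 0 0 0 0.5; -0.0013 -0.033 0 0 0 0 0.5; -0.0013 -0.033 0 0 0 0 0.5; -0.001 -0.03 0 0 0 0 0.5; -0.001 -0.015 0 0 0 0 0.5; 0 -0.01 0 0 0 0 0.5; 0 0 0.02 0 0 0 0.5; 0 0 0.03 0 0 0 0.5; 0 0 0.02 0 0 0 0.5; 0 0 0 0 0 0 0.5'
python3 - <<'E'
from fit import *
s=r.get_state();print(s['tcp_pos'],s['eef_rot'])
n='wrist';p=r.camera_params(n);im=r.capture(n)
V=(im,P('wrist',p));X0['pan']=(.634,.181)
o=fit([V],C['pan'],X0['pan'],[.003,.003]);print(o)
draw(*V,[(X,(255,0,255)) for X in C['pan'](o[0])],(0,0,560,420),1.35,'pics/w15f.png')
E
```

```text
time_s: 32.48
tcp_pos: [0.6306, 0.2532, 0.0956]
eef_rot: [179.8, 0.4, 0.1]
contact_force: [-0.3, 0.0, -1.2]
gripper_width: 0.0434
[0.63057029 0.25323247 0.09561128] [1.79782399e+02 3.99729803e-01 1.08327374e-01]
(array([0.63446531, 0.18056581]), np.float64(-24.993408203125))
```

View pics/w15f.png

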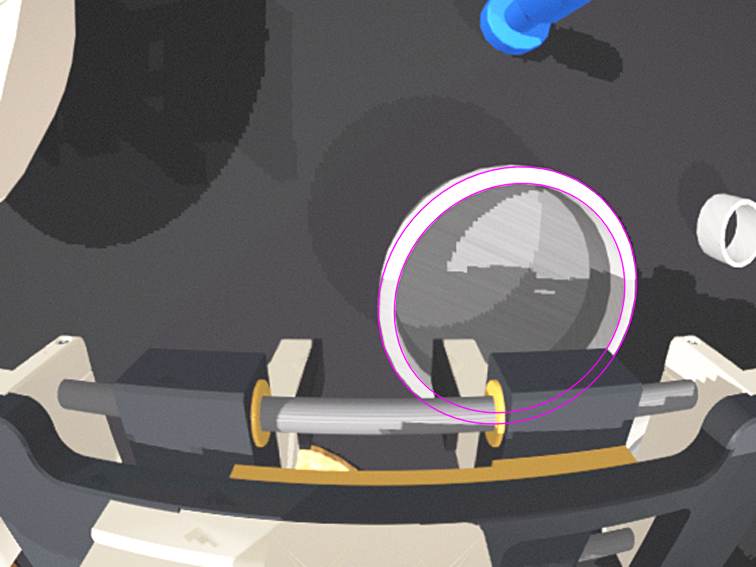

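The rim passes between the fingers. I'll correct by (+3.5, -4 mm) and descend to z≈0.022.

```bash
python3 -m inch '0.0035 0.0042 0 0 0 0 0.5; 0 0 0.01 0 0 0 0.5; 0 0 0.015 0 0 0 0.5; 0 0 0.015 0 0 0 0.5; 0 0 0.015 0 0 0 0.5; 0 0 0.012 0 0 0 0.5; 0 0 0.006 0 0 0 0.5; 0 0 0 0 0 0 0.5; 0 0 0 0 0 0 0.5'
```

```text
time_s: 33.28
tcp_pos: [0.6373, 0.2511, 0.028]
eef_rot: [-180.0, -0.0, 0.1]
contact_force: [-0.3, 0.5, 1.0]
gripper_width: 0.0434
```

```bash
python3 -m inch '-0.003 0.002 0.003 0 0 0 0.5; 0 0 0.003 0 0 0 0.5; 0 0 0 0 0 0 0.5; 0 0 0 0 0 0 0.2; 0 0 0 0 0 0 0; 0 0 0 0 0 0 0; 0 0 0 0 0 0 0; 0 0 0 0 0 0 0; 0 0 0 0 0 0 0; 0 0 0 0 0 0 0' 10; python3 -m inch '0 0 0 0 0 0 0; 0 0 0 0 0 0 0; 0 0 0 0 0 0 0;0 0 0 0 0 0 0' 50
python3 - <<'E'
from fit import *
s=r.get_state();print(s['tcp_pos'],s['gripper_width'])
for n in ['wrist','side']:
    p=r.camera_params(n);im=r.capture(n)
    V=(im,P(n,p));X0['pan']=(.634,.181)
    o=fit([V],C['pan'],X0['pan'],[.003,.003]);print(o)
    draw(*V,[(X,(255,0,255)) for X in C['pan'](o[0])],(200,80,520,420) if n=='wrist' else (150,190,310,310),1.35 if n=='wrist' else 2.3,f'pics/{n}16f.png')
E
```

```text
time_s: 34.12
tcp_pos: [0.6341, 0.249, 0.0217]
eef_rot: [180.0, -0.0, 0.1]
contact_force: [0.3, -1.4, 0.5]
gripper_width: 0.0094
time_s: 34.45
tcp_pos: [0.6346, 0.249, 0.0223]
eef_rot: [-180.0, -0.1, 0.2]
contact_force: [2.3, -1.2, 5.5]
gripper_width: 0.0078
[0.63463273 0.24903416 0.02232309] 0.007819517444368382
(array([0.62934364, 0.18167202]), np.float64(-18.64441680908203))
(array([0.64376061, 0.2012934 ]), np.float64(-11.539216041564941))
```

View pics/wrist16f.png

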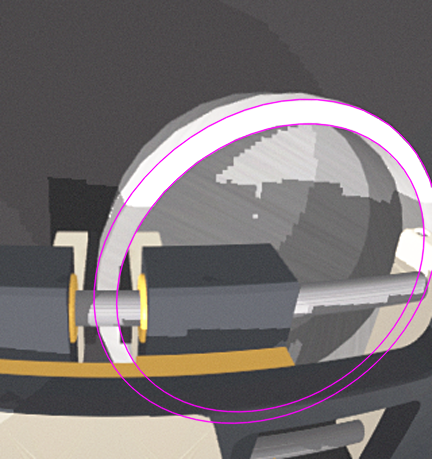

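The collar is gripped at 7.8 mm. I'll test-lift slowly.

```bash
python3 -m inch '0 0 -0.002 0 0 0 0; 0 0 -0.004 0 0 0 0; 0 0 -0.006 0 0 0 0; 0 0 -0.008 0 0 0 0; 0 0 -0.01 0 0 0 0; 0 0 -0.01 0 0 0 0; 0 0 -0.008 0 0 0 0; 0 0 -0.004 0 0 0 0; 0 0 0 0 0 0 0; 0 0 0 0 0 0 0'
python3 - <<'E'
from fit import *
s=r.get_state();print(s['tcp_pos'],s['eef_rot'],s['gripper_width'],s['moment'])
for n in ['wrist','side','top']:
    p=r.camera_params(n);im=r.capture(n)
    V=(im,P(n,p));z=s['tcp_pos'][2]-.0223+.05
    c=s['tcp_pos'][:2]+[-.0005,-.068]
    draw(*V,[(circ(c,.072,z),(255,0,255)),(circ(c,.064,z),(255,0,255))],dict(wrist=(200,80,520,420),side=(150,170,310,310),top=(170,110,300,240))[n],1.35 if n=='wrist' else 2.9,f'pics/{n}17f.png')
a,b,c=[cv2.imread(f'pics/{n}17f.png') for n in ['wrist','side','top']]
b=cv2.resize(b,(370,324));cv2.imwrite('pics/c17.png',np.hstack([a[:400],cv2.copyMakeBorder(b,0,76,0,0,0)]))
E
```

```text
time_s: 35.38
tcp_pos: [0.6338, 0.2492, 0.0738]
eef_rot: [-180.0, -0.0, 0.1]
contact_force: [-0.1, -0.5, -2.2]
gripper_width: 0.0069
[0.63384584 0.24921634 0.07384484] [-1.79967745e+02 -1.95726514e-02  1.18721263e-01] 0.006856700119048029 [ 0.1322913  -0.00650976 -0.0297665 ]
```

View pics/c17.png

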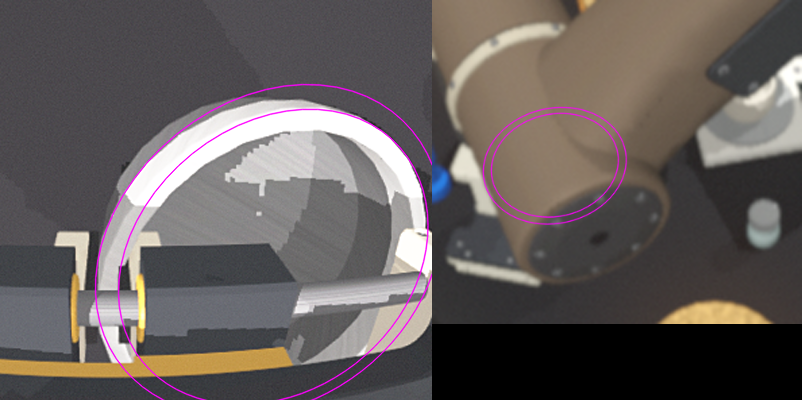

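The held pan's far side seems to sit a little low. I'll estimate the tilt.

```bash
cat > tilt.py <<'E'
from fit import *
def run(fn):
    s=r.get_state();p=r.camera_params('wrist');im=r.capture('wrist');V=(im,P('wrist',p))
    g=s['tcp_pos']+[0,0,.0188]
    def f(x): # tilt deg about x (far side down positive), tilt about y, dx, dy(mm), dz
        a,b,dx,dz=x; from scipy.spatial.transform import Rotation as Ro
        R=Ro.from_euler('xy',[a,b],degrees=True).as_matrix()
        return [ (circ((dx/1e3,-.068),q,.05-.0223-.0188+dz/1e3)@R.T+g) for q in (.072,.064)]+[ (circ((dx/1e3,-.068),.072,.032-.0223-.0188+dz/1e3)@R.T+g)[20:60] ]*0
    o=fit([V],f,[0,0,0,0],[4,3,2,2]);print(s['tcp_pos'],o)
    draw(*V,[(X,(255,0,255)) for X in f(o[0])],(200,60,560,420),1.6,fn)
if __name__=='__main__':
    import sys;run(sys.argv[1])
E
python3 tilt.py pics/t1.png
```

```text
[0.63346766 0.24884478 0.0728977 ] (array([ 0.86913423,  2.57317868, -0.30664805,  1.0521065 ]), np.float64(-14.357402801513672))
```

View pics/t1.png

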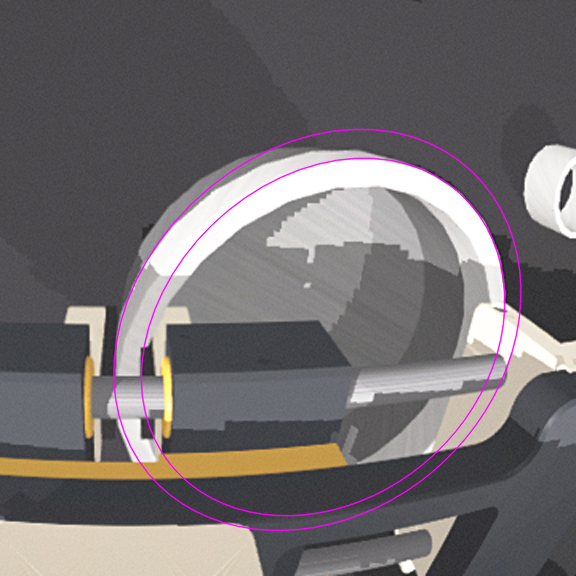

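```bash
python3 - <<'E'
import re
s=open('tilt.py').read()
s=s.replace("o=fit([V],f,[0,0,0,0],[4,3,2,2]);","os=[fit([V],f,[a,b,0,0],[3,3,1,1]) for a in (0,5,10) for b in (-5,0,5)];o=min(os,key=lambda q:q[1]);print([(q[0].round(1).tolist(),round(q[1],1)) for q in os]);")
open('tilt.py','w').write(s)
E
python3 tilt.py pics/t2.png
```

```text
[([3.5, -8.8, 0.6, -5.8], np.float64(-16.0)), ([1.0, 2.6, -0.3, 1.4], np.float64(-14.3)), ([0.8, 2.5, -0.3, 1.0], np.float64(-14.3)), ([3.4, -8.8, 0.6, -6.0], np.float64(-16.0)), ([9.4, -10.8, 0.4, 2.9], np.float64(-14.8)), ([-4.6, 19.0, 2.3, -17.4], np.float64(-14.4)), ([1.2, -14.1, -1.8, -4.1], np.float64(-16.3)), ([1.7, -13.9, -1.4, -3.4], np.float64(-16.3)), ([3.4, -8.8, 0.6, -6.0], np.float64(-16.0))]
[0.63350897 0.24883626 0.07288623] (array([  1.21788865, -14.05748868,  -1.84518671,  -4.11524949]), np.float64(-16.303016662597656))
```

View pics/t2.png

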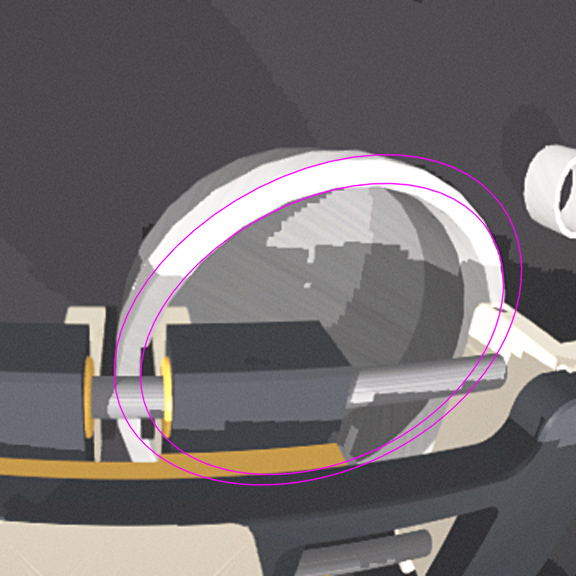

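```bash
python3 - <<'E'
from h import *
im=r.capture('wrist');p=r.camera_params('wrist');cv2.imwrite('pics/w18.png',im[:,:,::-1]);np.save('w18.npy',p,allow_pickle=True)
draw(im,P('wrist',p),[],(260,140,530,360),2.9,'pics/w18z.png')
E
```

```text
(no output)
```

View pics/w18z.png

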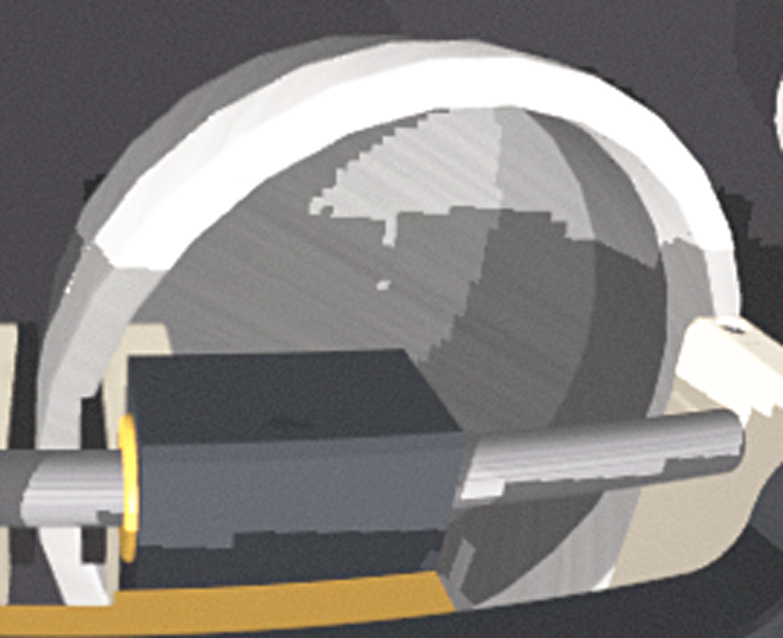

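```bash
cat > rim.py <<'E'
from h import *
from scipy.optimize import least_squares
from scipy.spatial.transform import Rotation as Ro
def rimfit(p,out,inn,g,wp=1.):
    # residual: ray-plane hit radius; params a,b tilt deg, dx,dy,dz mm of rim centre in the pan frame rel. grip
    def res(x):
        R=Ro.from_euler('xy',x[:2],degrees=True).as_matrix()
        c=g+R@np.array([x[2]/1e3,-.068+x[3]/1e3,.0089+x[4]/1e3]); n=R[:,2]; e=[]
        for pts,q in ((out,.072),(inn,.064)):
            for uv in pts:
                o,v=ray(p,uv); h=o+v*((c-o)@n)/(v@n); e.append((np.linalg.norm(h-c)-q)*1e3)
        return np.r_[e,x[2]/1.5*wp,x[3]/1*wp,x[4]/2*wp]
    m=least_squares(res,np.zeros(5),loss='soft_l1');return m.x.round(2),np.abs(m.fun[:-3]).mean().round(2),res(m.x).round(1)
E
python3 - <<'E'
from rim import *
p=P('wrist',np.load('w18.npy',allow_pickle=True).item());s=r.get_state();g=s['tcp_pos']+[0,0,.0188]
cv=lambda L:[((a+.5)/2.9-.5+260,(b+.5)/2.9-.5+140) for a,b in L]
out=cv([(95,240),(150,175),(210,120),(270,88),(330,62),(390,48),(450,42),(520,52),(590,75),(650,115),(690,155),(720,205),(735,255),(740,310)])
inn=cv([(165,268),(200,225),(250,185),(300,155),(360,130),(430,110),(500,103)])
for w in (1,.3,.1): print(rimfit(p,out,inn,g,w))
E
```

```text
(array([ 2.6 ,  3.33, -7.68,  1.53,  0.2 ]), np.float64(1.1), array([ 2. ,  2. ,  2.5,  1.7,  1.6,  1. ,  0.8, -0.2, -0.4, -0.6, -0. ,
        0.4,  0.2, -0.5, -1.4, -0.9, -1.3, -1.6, -1.9, -1.5, -0.7, -5.1,
        1.5,  0.1]))
(array([ 5.96,  3.48, -7.01,  8.35, 13.85]), np.float64(0.81), array([ 0.5,  1.1,  1.9,  1.4,  1.4,  1. ,  0.7, -0.2, -0.4, -0.5,  0. ,
        0.4,  0.2, -0.5, -1.8, -1. , -0.9, -1. , -1.2, -0.8, -0.1, -1.4,
        2.5,  2.1]))
(array([11.67,  7.68, -7.96, 19.38, 34.46]), np.float64(0.53), array([-0.3,  0.5,  1.3,  0.9,  0.8,  0.4,  0.1, -0.6, -0.6, -0.5,  0.3,
        0.8,  0.4, -0.9, -1.1, -0.2, -0.1, -0.2, -0.5, -0.3,  0.2, -0.5,
        1.9,  1.7]))
```

The pan appears sagged about 3° with its far side down. I'll carry it over the trivet smoothly and measure again from there.

```bash
python3 -m inch '0 0 -0.005 0 0 0 0; 0 0 -0.01 0 0 0 0; 0 0 -0.01 0 0 0 0; -0.003 -0.002 -0.005 0 0 0 0; -0.007 -0.005 0 0 0 0 0; -0.012 -0.009 0 0 0 0 0; -0.017 -0.013 0 0 0 0 0; -0.018 -0.0135 0 0 0 0 0; -0.018 -0.0135 0 0 0 0 0; -0.018 -0.0135 0 0 0 0 0; -0.018 -0.0135 0 0 0 0 0; -0.018 -0.0135 0 0 0 0 0; -0.018 -0.0135 0 0 0 0 0; -0.018 -0.0135 0 0 0 0 0; -0.015 -0.012 0 0 0 0 0; -0.01 -0.008 0 0 0 0 0; -0.006 -0.004 0 0 0 0 0; -0.002 -0.002 0 0 0 0 0; 0 0 0 0 0 0 0; 0 0 0 0 0 0 0'
python3 - <<'E'
from h import *
s=r.get_state();print(s['tcp_pos'],s['eef_rot'],s['gripper_width'])
for n in ['wrist','side','top']:
    p=r.camera_params(n);im=r.capture(n);cv2.imwrite(f'pics/{n}19.png',im[:,:,::-1]);np.save(n+'19.npy',p,allow_pickle=True)
a,b,c=[cv2.imread(f'pics/{n}19.png') for n in ['wrist','side','top']]
cv2.imwrite('pics/c19.png',np.vstack([np.hstack([cv2.resize(b[200:400,170:380],(400,381)),cv2.resize(c[160:360,100:310],(400,381))]),cv2.resize(a,(800,600))[::2,::2].repeat(1,0)[:219].repeat(2,1)[:, :800]]))
E
```

```text
time_s: 37.35
tcp_pos: [0.4358, 0.3978, 0.1035]
eef_rot: [180.0, 0.0, 0.1]
contact_force: [-0.8, 0.6, -1.5]
gripper_width: 0.0072
[0.4357767  0.39783244 0.10347779] [1.79986032e+02 2.74802421e-03 1.17270234e-01] 0.007155134672732314
```

View pics/c19.png

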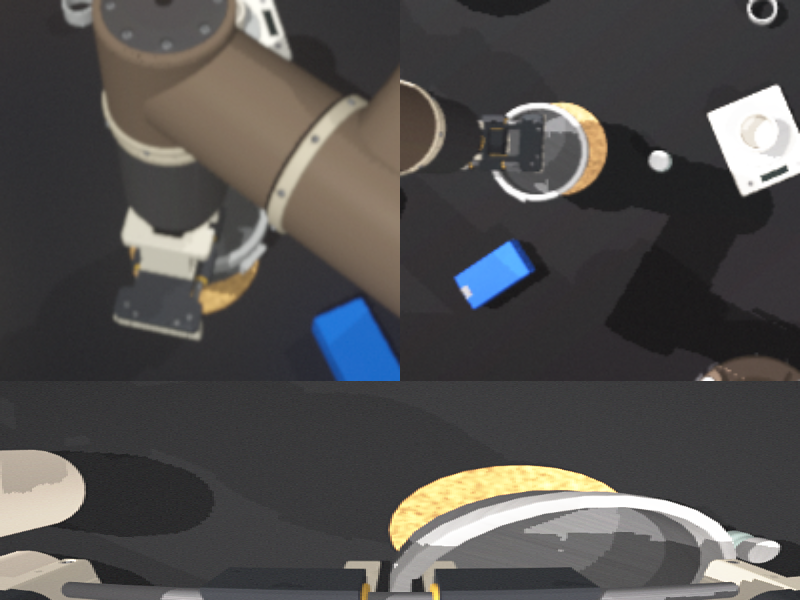

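View pics/wrist19.png

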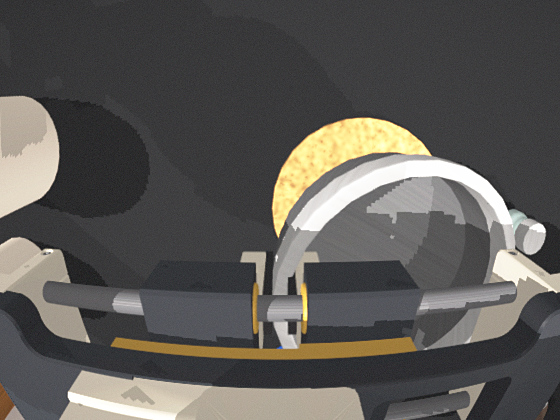

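The top view shows the pan clearly, with its rim centre at about (543,150) in the crop. I'll fit the rim in the top view.

```bash
python3 - <<'E'
from fit import *
V=(cv2.imread('pics/top19.png')[:,:,::-1],P('top'))
for z in (.125,.1312,.1375):
    f=lambda x:[circ(x,.072,z),circ(x,.064,z)]
    o=fit([V],f,(.435,.33),(.006,.006));print(z,o)
def ft(x):
    R=cv2.Rodrigues(np.radians([x[2],x[3],0.]))[0]
    c=np.array([x[0],x[1],x[4]])
    return [circ((0,0),q,0)@R.T+c for q in (.072,.064)]
for z in (.125,.1312):
    o=fit([V],lambda x:ft([*x,z]),(.435,.33,0,0),(.004,.004,5,5));print('tilt',z,o)
draw(*V,[(X,(255,0,255)) for X in ft([*o[0],z])],(140,180,260,290),6,'pics/t19f.png')
E
```

```text
0.125 (array([0.42817147, 0.3303272 ]), np.float64(-31.428878784179688))
0.1312 (array([0.4280633 , 0.32873407]), np.float64(-31.541854858398438))
0.1375 (array([0.42793825, 0.32711343]), np.float64(-31.476234436035156))
tilt 0.125 (array([ 0.4281696 ,  0.33081904,  4.94704652, -1.91246592]), np.float64(-31.569904327392578))
tilt 0.1312 (array([ 0.42806391,  0.32873492,  0.68042573, -0.34202172]), np.float64(-31.562969207763672))
```

View pics/t19f.png

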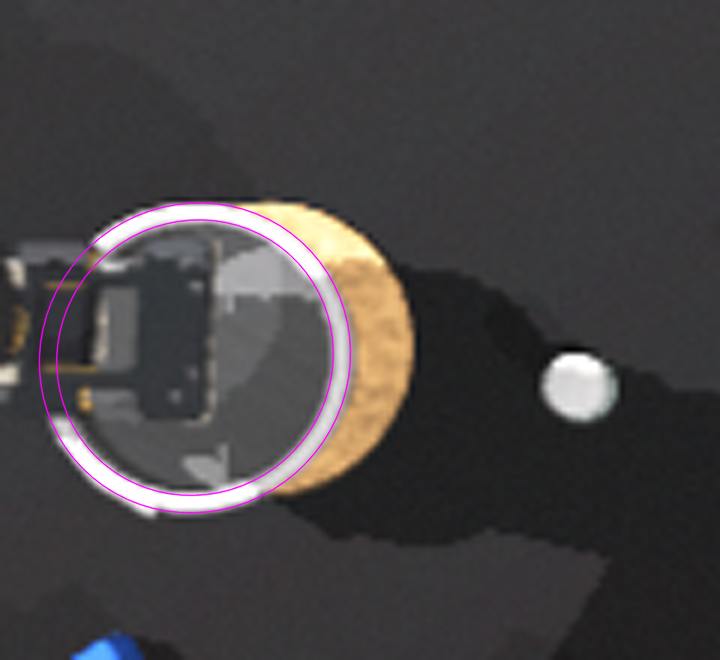

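The top view confirms the wrist fit: the pan centre is 7.7 mm in -x from nominal, so it pivoted in the grip. I'll estimate tilt from the wrist and top views jointly.

```bash
python3 - <<'E'
from fit import *
from scipy.spatial.transform import Rotation as Ro
W=(cv2.imread('pics/wrist19.png')[:,:,::-1],P('wrist',np.load('wrist19.npy',allow_pickle=True).item()))
T=(cv2.imread('pics/top19.png')[:,:,::-1],P('top'))
g=np.array([.4358,.3978,.1035+.0188])
def f(x,full=True):
    a,b,dx,dy,dz=x
    R=Ro.from_euler('xy',[a,b],degrees=True).as_matrix()
    c=g+np.array([dx/1e3,-.068+dy/1e3,.0089+dz/1e3])
    return [circ((0,0),q,0)@R.T+c for q in (.072,.064)]
for views,nm in (([W],'W'),([W,T],'WT')):
    os=[fit(views,f,[a,b,-7.7,0,dz],[2,2,1,1,1.5]) for a in (0,4) for b in (-3,3) for dz in (-4,0)]
    os.sort(key=lambda q:q[1])
    for o in os[:4]: print(nm,o[0].round(1),round(o[1],2))
x=os[0][0]
draw(*W,[(X,(255,0,255)) for X in f(x)],(220,100,560,400),2.2,'pics/w19f.png')
E
```

```text
W [ 3.2 -0.7 -8.4 -0.1 -5.2] -18.79
W [ 3.2 -0.7 -8.3 -0.1 -5.1] -18.79
W [ 3.2 -0.7 -8.3 -0.1 -5.1] -18.79
W [ 3.2 -0.7 -8.3 -0.1 -5.1] -18.79
WT [ 3.5 -1.  -8.1  0.3 -4.6] -50.15
WT [ 3.5 -1.1 -8.1  0.3 -4.6] -50.15
WT [ 3.5 -1.  -8.1  0.3 -4.6] -50.14
WT [ 3.5 -1.  -8.1  0.3 -4.6] -50.14
```

View pics/w19f.png

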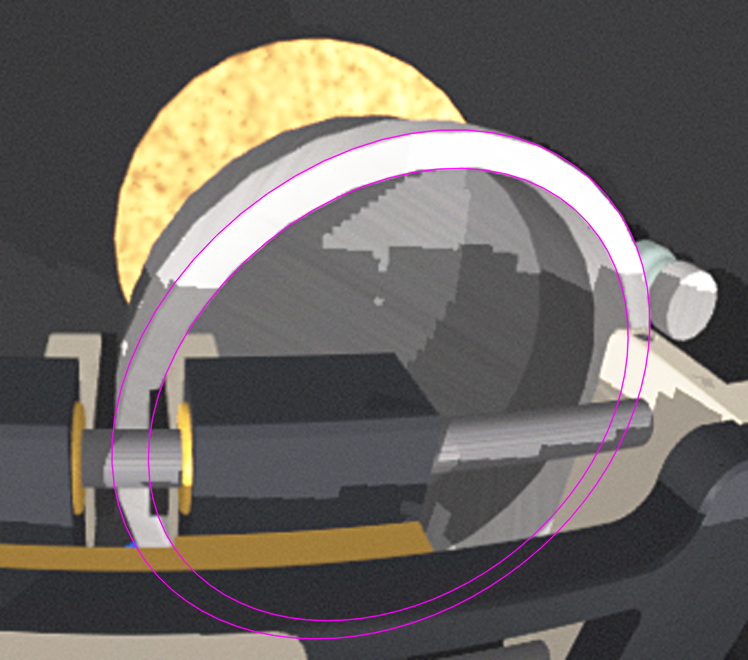

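The joint fit overlays precisely: about 3.4° sag (far side down), -1° about y, and the centre offset by (-8, 0) mm. I'll shift to compensate, level the pan with a small tool tilt and lower to just above the trivet.

```bash
python3 -m inch '0.004 0.001 0 0 0 0 0; 0.0058 0.0022 0 0 0 0 0; 0 0 0 -0.02 -0.006 0 0; 0 0 0 -0.02 -0.006 0 0; 0 0 0 -0.019 -0.0055 0 0; 0 0 0 0 0 0 0; 0 0 0 0 0 0 0'
python3 - <<'E'
from h import *
s=r.get_state();print(s['tcp_pos'],s['eef_rot'],s['gripper_width'])
for n in ['wrist','top']:
    p=r.camera_params(n);im=r.capture(n);cv2.imwrite(f'pics/{n}20.png',im[:,:,::-1]);np.save(n+'20.npy',p,allow_pickle=True)
E
cat > pf.py <<'E'
from fit import *
from scipy.spatial.transform import Rotation as Ro
def pf(k,tcp,st):
    W=(cv2.imread(f'pics/wrist{k}.png')[:,:,::-1],P('wrist',np.load(f'wrist{k}.npy',allow_pickle=True).item()))
    T=(cv2.imread(f'pics/top{k}.png')[:,:,::-1],P('top'))
    g=np.array(tcp)
    def f(x):
        R=Ro.from_euler('xy',x[:2],degrees=True).as_matrix()
        c=g+np.array(x[2:])/1e3
        return [circ((0,0),q,0)@R.T+c for q in (.072,.064)]
    os=[fit([W,T],f,[a,b,*st],[2,2,1,1,1.5]) for a in (0,3) for b in (-2,1)]
    os.sort(key=lambda q:q[1])
    x=os[0][0]; R=Ro.from_euler('xy',x[:2],degrees=True).as_matrix()
    print([(o[0].round(1).tolist(),round(o[1],2)) for o in os[:3]]); u=g+x[2:]/1e3-.05*R[:,2]; print('underside',u.round(4),'tcp for it',g.round(4))
    draw(*W,[(X,(255,0,255)) for X in f(x)],(220,100,560,400),2.2,f'pics/w{k}f.png')
E
python3 -c "
from pf import *
pf(20,r.get_state()['tcp_pos'],[-7.6,-66,27])"
```

```text
time_s: 38.08
tcp_pos: [0.4453, 0.3954, 0.1031]
eef_rot: [176.6, 1.0, 0.1]
contact_force: [-0.7, -1.3, -2.3]
gripper_width: 0.0069
[0.44528789 0.3953636  0.1030971 ] [1.76580779e+02 1.02351575e+00 1.19343011e-01] 0.00686131626583144
[([-0.2, 0.2, -7.7, -66.2, 26.6], np.float64(-50.08)), ([-0.2, 0.2, -7.7, -66.2, 26.6], np.float64(-50.08)), ([-0.2, 0.2, -7.7, -66.2, 26.6], np.float64(-50.08))]
underside [0.4374 0.3287 0.0799] tcp for it [0.4451 0.3951 0.1033]
```

View pics/w20f.png

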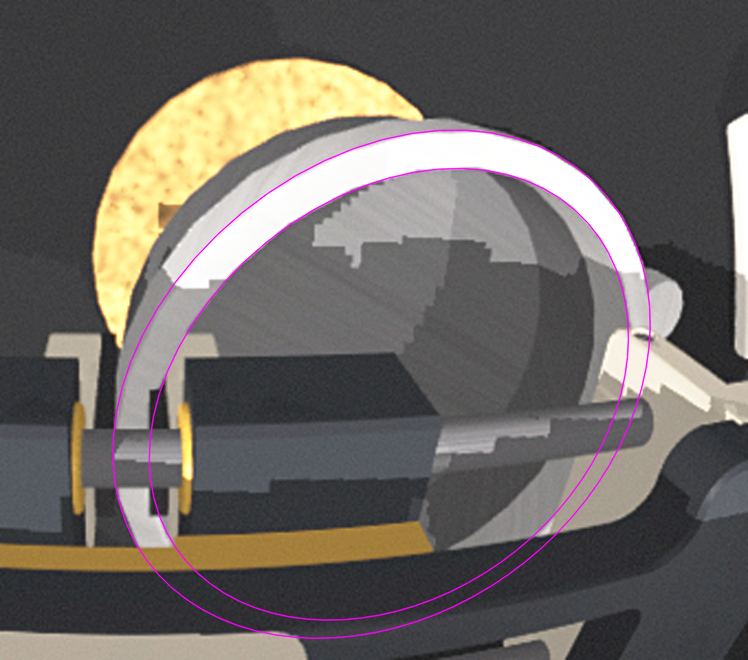

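The pan is level (±0.2°) with its underside centre at (0.437, 0.329), against the trivet's (0.438, 0.328). I'll lower straight down in world axes, with the tool-tilt components folded in.

```bash
python3 -m inch '0.0007 -0.0001 0.005 0 0 0 0; 0.0002 -0.0006 0.01 0 0 0 0; 0.0002 -0.0006 0.01 0 0 0 0; 0.0002 -0.0006 0.01 0 0 0 0; 0.0002 -0.0006 0.01 0 0 0 0; 0.0001 -0.0004 0.007 0 0 0 0; 0.0001 -0.0003 0.005 0 0 0 0; 0.0001 -0.0003 0.005 0 0 0 0; 0 0 0 0 0 0 0; 0 0 0 0 0 0 0'
python3 - <<'E'
from h import *
s=r.get_state();print(s['tcp_pos'],s['eef_rot'],s['gripper_width'])
for n in ['wrist','top']:
    p=r.camera_params(n);im=r.capture(n);cv2.imwrite(f'pics/{n}21.png',im[:,:,::-1]);np.save(n+'21.npy',p,allow_pickle=True)
E
python3 -c "
from pf import *
pf(21,r.get_state()['tcp_pos'],[-7.6,-66,27])
V=(cv2.imread('pics/top21.png')[:,:,::-1],P('top'))
print(fit([V],C['trivet'],(.438,.3285),(.002,.002)))"
```

```text
time_s: 39.02
tcp_pos: [0.4461, 0.3948, 0.0413]
eef_rot: [176.6, 1.0, 0.1]
contact_force: [0.4, 0.3, -1.2]
gripper_width: 0.0069
[0.44609088 0.39478488 0.04127946] [1.76599353e+02 1.00797122e+00 1.01870662e-01] 0.006903935711291199
[([-0.3, -0.5, -8.0, -66.4, 26.2], np.float64(-50.02)), ([-0.3, -0.5, -8.0, -66.4, 26.3], np.float64(-50.02)), ([-0.2, -0.1, -8.0, -66.5, 26.5], np.float64(-50.02))]
underside [0.4388 0.3284 0.0181] tcp for it [0.4463 0.3951 0.0419]
(array([0.43922458, 0.32726726]), np.float64(-17.828018188476562))
```

View pics/w21f.png

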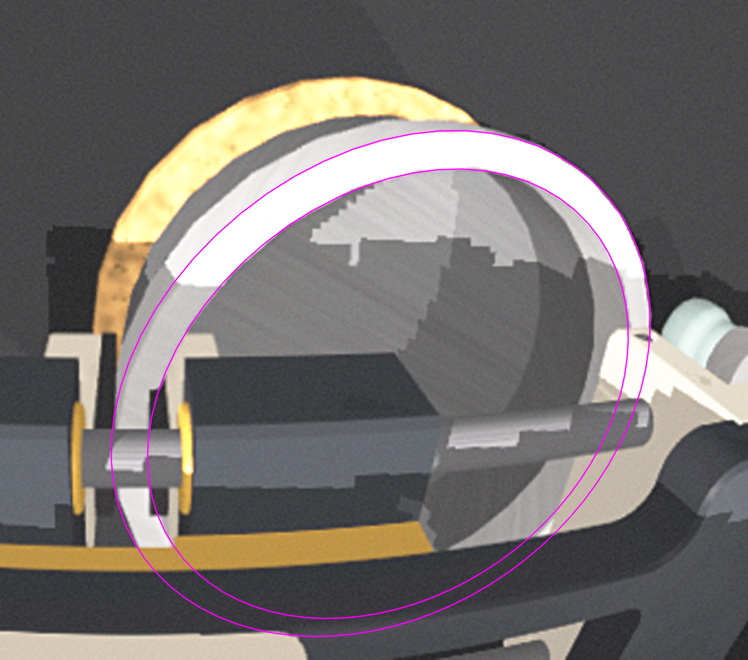

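Level and centred, with about 10 mm to go. I'll lower gently to contact.

```bash
python3 -m inch '0.0001 -0.0003 0.004 0 0 0 0; 0 -0.0002 0.003 0 0 0 0; 0 -0.0001 0.0015 0 0 0 0; 0 0 0 0 0 0 0; 0 0 0 0 0 0 0'; python3 -m inch '0 0 0.0008 0 0 0 0; 0 0 0 0 0 0 0; 0 0 0 0 0 0 0'; python3 -m inch '0 0 0.0007 0 0 0 0; 0 0 0 0 0 0 0; 0 0 0 0 0 0 0'
```

```text
time_s: 39.53
tcp_pos: [0.446, 0.3948, 0.0328]
eef_rot: [176.6, 1.0, 0.1]
contact_force: [0.2, 0.9, -2.2]
gripper_width: 0.0072
time_s: 39.78
tcp_pos: [0.446, 0.3949, 0.0322]
eef_rot: [176.6, 1.0, 0.1]
contact_force: [-0.2, -0.6, -2.2]
gripper_width: 0.007
time_s: 40.03
tcp_pos: [0.446, 0.3948, 0.0314]
eef_rot: [176.6, 1.0, 0.1]
contact_force: [0.3, 0.3, -1.4]
gripper_width: 0.0067
```

```bash
for i in 1; do python3 -m inch '0 0 0.0006 0 0 0 0; 0 0 0 0 0 0 0; 0 0 0 0 0 0 0'; done; python3 -m inch '0 0 0.0006 0 0 0 0; 0 0 0 0 0 0 0; 0 0 0 0 0 0 0'
```

```text
time_s: 40.28
tcp_pos: [0.446, 0.3948, 0.0308]
eef_rot: [176.6, 1.0, 0.1]
contact_force: [0.0, 1.0, -2.5]
gripper_width: 0.0069
time_s: 40.53
tcp_pos: [0.4459, 0.3947, 0.0302]
eef_rot: [176.6, 1.0, 0.1]
contact_force: [0.2, -0.4, -2.1]
gripper_width: 0.0069
```

```bash
python3 -m inch '0 0 0.0006 0 0 0 0; 0 0 0 0 0 0 0; 0 0 0 0 0 0 0'; python3 -m inch '0 0 0.0005 0 0 0 0; 0 0 0 0 0 0 0; 0 0 0 0 0 0 0'
```

```text
time_s: 40.78
tcp_pos: [0.446, 0.3948, 0.0297]
eef_rot: [176.6, 1.0, 0.1]
contact_force: [0.6, 0.2, -1.7]
gripper_width: 0.007
time_s: 41.03
tcp_pos: [0.446, 0.3949, 0.0296]
eef_rot: [176.6, 1.0, 0.1]
contact_force: [-2.1, -0.6, 3.8]
gripper_width: 0.0076
```

First contact is at 0.0296. I'll seat it a touch more before releasing.

```bash
python3 -m inch '0 0 0.0004 0 0 0 0; 0 0 0 0 0 0 0; 0 0 0 0 0 0 0'; python3 -m inch '0 0 0.0004 0 0 0 0; 0 0 0 0 0 0 0; 0 0 0 0 0 0 0' 20
```

```text
time_s: 41.28
tcp_pos: [0.446, 0.3949, 0.0295]
eef_rot: [176.6, 1.0, 0.1]
contact_force: [-3.9, -1.7, 8.7]
gripper_width: 0.0073
time_s: 41.53
tcp_pos: [0.4462, 0.3949, 0.0293]
eef_rot: [176.7, 1.0, 0.1]
contact_force: [-3.2, -0.1, 8.6]
gripper_width: 0.0073
```

```bash
python3 -m inch '0 0 0 0 0 0 0; 0 0 0 0 0 0 0; 0 0 0 0 0 0 0.2; 0 0 0 0 0 0 0.3; 0 0 0 0 0 0 0.4; 0 0 0 0 0 0 0.45; 0 0 0 0 0 0 0.45' 5; python3 - <<'E'
from h import *
im=r.capture('wrist');p=P('wrist');print(r.get_state()['gripper_width'])
draw(im,p,[],(220,100,560,400),2.2,'pics/w22.png')
E
```

```text
time_s: 42.12
tcp_pos: [0.4459, 0.3945, 0.0281]
eef_rot: [176.6, 1.0, 0.1]
contact_force: [-0.7, 0.4, 0.1]
gripper_width: 0.0353
0.03732367829059095
```

View pics/w22.png

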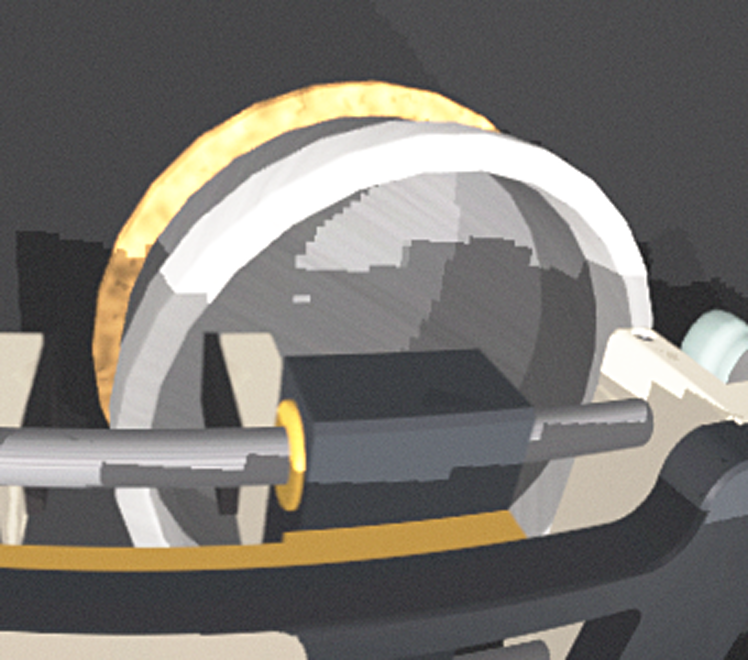

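The fingers are clear of the rim and the pan sits on the trivet. I'll rise along world z, undo the tilt and move back to view everything.

```bash
python3 -m inch '-0.0001 0.0003 -0.005 0 0 0 0.45; -0.0002 0.0006 -0.01 0 0 0 0.45; -0.0004 0.0012 -0.02 0 0 0 0.45; -0.0005 0.0018 -0.03 0 0 0 0.45; -0.0005 0.0018 -0.03 0 0 0 0.45; -0.0005 0.0018 -0.03 0 0 0 0.45; 0 0 0 0.03 0.009 0 0.45; 0 0 0 0.03 0.009 0 0.45; 0 0 -0.03 0 0 0 0.45; 0 0 -0.03 0 0 0 0.45; 0 -0.03 0 0 0 0 0.45; 0 -0.04 0 0 0 0 0.45; 0 -0.04 0 0 0 0 0.45; 0 -0.04 0 0 0 0 0.45; 0 -0.04 0 0 0 0 0.45; 0 -0.03 0 0 0 0 0.45; 0 0 0 0 0 0 0.45'
python3 - <<'E'
from fit import *
s=r.get_state();print(s['tcp_pos'],s['eef_rot'])
V={}
for n in ['wrist','side','top']:
    p=r.camera_params(n);im=r.capture(n);cv2.imwrite(f'pics/{n}23.png',im[:,:,::-1]);V[n]=(im,P(n,p))
C['pt']=lambda x:[circ(x,.072,.058),circ(x,.064,.058)];X0['pt']=(.438,.328);X0['trivet']=(.438,.328)
C['b2']=lambda x:[circ(x,.032,.064),circ(x,.028,.064)];X0['b2']=(.47,.007)
C['cs']=lambda x:[rect(x,x[2],-.052,.052,-.03,.03,.041)];X0['cs']=(.65,-.159,26)
C['tamp']=lambda x:[circ(x,.013,.101)];X0['tamp']=(.4448,-.339);X0['cutter']=(.677,.002)
ct={v:[] for v in V}
for n in ['pt','trivet','b2','cs','tamp','stand','jar','cutter']:
  for v in ['side','top']:
    o=fit([V[v]],C[n],X0[n],[.003,.003,3][:len(X0[n])]);print(n,v,o[0].round(4),round(o[1],1))
    ct[v]+=[(X,(255,0,255)) for X in C[n](o[0])]
draw(*V['top'],ct['top'],(140,130,430,290),2.7,'pics/t23f.png');draw(*V['side'],ct['side'],(170,110,350,370),2.3,'pics/s23f.png')
E
```

```text
time_s: 43.58
tcp_pos: [0.4444, 0.619, 0.2126]
eef_rot: [-180.0, -0.0, 0.3]
contact_force: [-0.5, -1.1, -1.4]
gripper_width: 0.0392
[0.4443866  0.61902317 0.21257453] [-1.79968092e+02 -2.64148507e-02  2.83492092e-01]
pt side [0.4375 0.3285] -19.8
pt top [0.4381 0.3284] -34.8
trivet side [0.4373 0.3211] -9.1
trivet top [0.4386 0.3276] -18.4
b2 side [0.467  0.0007] -22.7
b2 top [0.4686 0.0044] -16.6
cs side [ 0.65   -0.1594 26.0661] -15.5
cs top [ 0.6629 -0.1548 24.8964] -14.4
tamp side [ 0.4454 -0.339 ] -15.8
tamp top [ 0.4456 -0.3388] -18.4
stand side [ 0.4453 -0.3401] -19.0
stand top [ 0.445  -0.3373] -27.3
jar side [0.421  0.1611] -15.8
jar top [0.4211 0.1615] -21.9
cutter side [ 0.6781 -0.0025] -14.0
cutter top [0.6816 0.0036] -16.8
```

View pics/t23f.png

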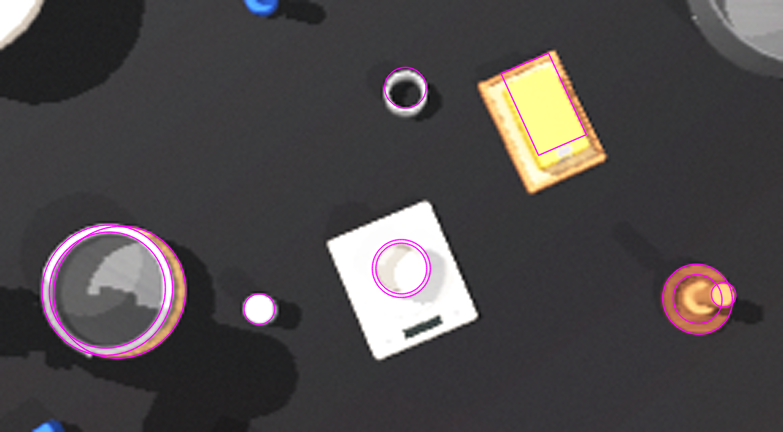

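View pics/s23f.png

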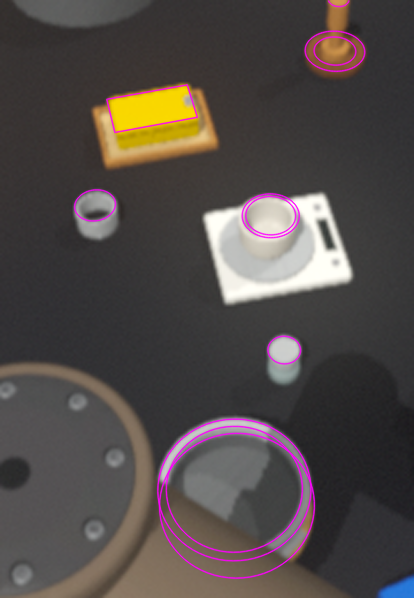

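The pan is centred on the trivet to within 1 mm. The bowl fits scatter by several millimetres, so I'll check it with the wrist camera from above.

```bash
python3 -m inch '0 0.015 -0.01 0 0 0 0.45; 0 0.03 -0.01 0 0 0 0.45; 0 0.035 -0.01 0 0 0 0.45; 0 0.035 -0.01 0 0 0 0.45; 0 0.035 0 0 0 0 0.45; 0 0.035 0 0 0 0 0.45; 0 0.035 0 0 0 0 0.45; 0 0.035 0 0 0 0 0.45; 0 0.035 0 0 0 0 0.45; 0 0.035 0 0 0 0 0.45; 0 0.035 0 0 0 0 0.45; 0 0.035 0 0 0 0 0.45; 0 0.035 0 0 0 0 0.45; 0 0.035 0 0 0 0 0.45; 0 0.035 0 0 0 0 0.45; 0 0.035 0 0 0 0 0.45; 0 0.035 0 0 0 0 0.45; 0 0.03 0 0 0 0 0.45; 0 0.015 0 0 0 0 0.45; 0 0 0 0 0 0 0.45'
python3 - <<'E'
from h import *
s=r.get_state();print(s['tcp_pos'],s['eef_rot'])
p=r.camera_params('wrist');im=r.capture('wrist');cv2.imwrite('pics/w24.png',im[:,:,::-1]);np.save('w24.npy',p,allow_pickle=True)
E
```

```text
time_s: 45.4
tcp_pos: [0.4454, -0.004, 0.2542]
eef_rot: [-179.9, -0.1, -0.1]
contact_force: [0.7, 0.5, 0.8]
gripper_width: 0.0393
[ 0.44544809 -0.00400647  0.25417911] [-1.79913397e+02 -1.28163120e-01 -8.59186076e-02]
```

View pics/w24.png

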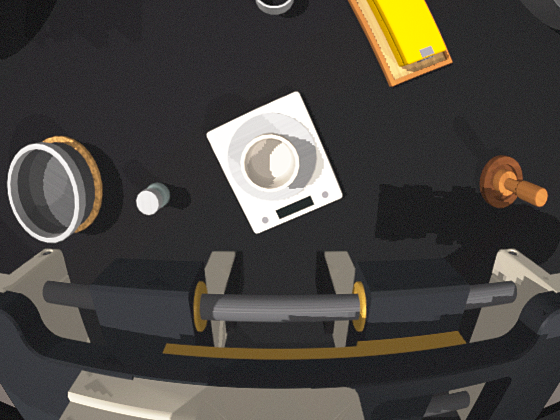

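```bash
python3 - <<'E'
from fit import *
W=(cv2.imread('pics/w24.png')[:,:,::-1],P('wrist',np.load('w24.npy',allow_pickle=True).item()))
C['b2']=lambda x:[circ(x,.032,.064),circ(x,.028,.064)];X0['b2']=(.47,.005)
C['plate']=lambda x:[circ(x,.055,.02)];X0['plate']=(.47,.007)
X0['scale']=(.47,.007,24);ct=[]
C['pt']=lambda x:[circ(x,.072,.058),circ(x,.064,.058)];X0['pt']=(.438,.328);X0['trivet']=(.438,.328)
C['tamp']=lambda x:[circ(x,.013,.101)];X0['tamp']=(.4448,-.339)
for n in ['b2','plate','scale','pt','trivet','tamp','stand']:
    o=fit([W],C[n],X0[n],[.004,.004,3][:len(X0[n])]);print(n,o[0].round(4),round(o[1],1))
    if n in('b2','plate','scale'): ct+=[(X,(255,0,255)) for X in C[n](o[0])]
draw(*W,ct,(195,80,355,245),3.6,'pics/w24f.png')
E
```

```text
b2 [0.4705 0.0067] -24.9
plate [0.4712 0.0048] -8.5
scale [4.71600e-01 5.70000e-03 2.40336e+01] -21.8
pt [0.4389 0.3276] -38.4
trivet [0.4393 0.3241] -12.8
tamp [ 0.4459 -0.3374] -18.7
stand [ 0.445  -0.3381] -20.5
```

View pics/w24f.png

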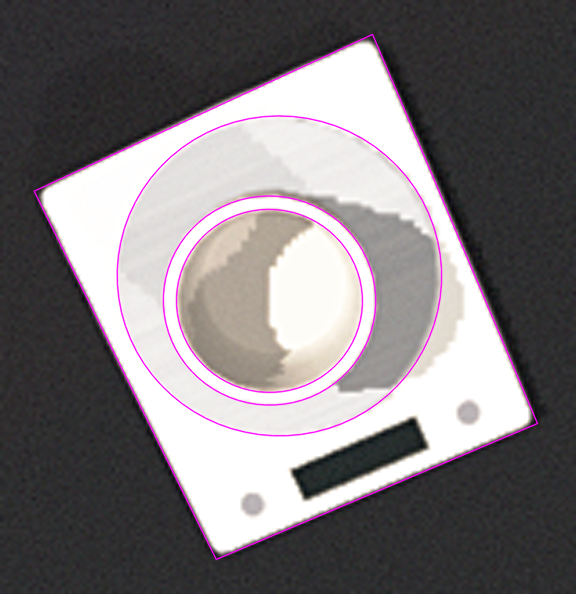

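The wrist view puts the bowl within about 2 mm of the plate centre. All four pieces are placed, the robot is clear, and I'm handing in.

```bash
python3 - <<'E'
from plant import r
print(r.close_job(), r.get_state()['time_s'])
E
```

```text
the job is handed in; nothing more can be done
the job is handed in; nothing more can be done
```

I took the set apart from the top down and handed the job in at about 45 s. Each piece was lowered until the wrist force showed contact before I let go. At hand-in the gripper was about 0.25 m above the counter, touching nothing.

| Piece | Place | Offset from the middle in the last checks |
|---|---|---|
| Tamper | stand | about 1 mm, upright |
| Bowl | scale plate | about 2 mm (wrist camera) |
| Case | tray | about 1–2 mm, square to about 0.3° |
| Pan | trivet | about 1 mm (top camera) |

- **Pan:** it slipped about 8 mm sideways in the grip and sagged about 3.4° while held by the collar. I measured this in two cameras, levelled it with a small tool tilt and shifted it before setting it down.
- **Bystanders:** the jar's measured position did not change. The cutter's top and side fits also matched the first pictures, and nothing touched it.
- **Disagreeing checks:**
  - The side-camera fit of the bowl's rim was about 6 mm off in y. Its foot and sides matched the expected position when overlaid, and the wrist camera put it on centre.
  - In the last top picture the case fit was visibly wrong, so I relied on the wrist and side fits for it.
  - With the pan covering the trivet, later trivet fits were up to 7 mm off in y, so I used the earlier unobstructed measurements.

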